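# Empty a beaker of used vials through the drop doors of a discard bin

### The arm

A 6-joint arm with a two-finger parallel gripper is mounted at the origin on a cart in front of the work surface, level with it; the furniture and walls round the work are solid. World frame = base frame: x ahead of the robot, y to its left, z up, the work surface at z = 0. Lengths are in m, angles in rad, forces in N, time in s.
With the tool pointing down it reaches from about 0.375 to 0.925 m from the base axis. Payload 5.7 kg.
Tool frame: the origin (TCP) lies midway between the tips of the shut fingers; the grasp point (between the pads) lies 19 mm behind it (env.pinch_z is the distance from the TCP to the grasp point, in m); z points along the fingers, y is the line along which they close (so a half turn about z gives the same grasp; the last joint's range is limited). The gripper opens to 85 mm and grips with 20 to 120 N. Pads are 22 mm wide; open, the fingers measure 114 mm over their backs; the gripper's body (76 mm by 85 mm) begins 54 mm behind the grasp point. The pads swing forward as they close: fully open they stand 13 mm farther back than shut.
Start: joints at [-1.463, 0.359, 1.51, -0, 1.272, -0.115], TCP at [0.133, -0.585, 0.231] pointing down, gripper open.
Joint ranges: [-2.97, 2.97], [-1.01, 2.36], [0.21, 2.38], [-0.96, 4.11], [0.2, 2.71], [-2.98, 2.98]. Speed limits (rad/s): [2.39, 2.39, 3.14, 3.14, 3.14, 3.14].

### API

Orientations are given as [roll, pitch, yaw] about the fixed x, y, z axes, in that order (R = Rz(yaw) Ry(pitch) Rx(roll)).
In Python, from plant import env, capture, get_calibration gives the robot as it stands.
- The arm moves only by the shell command python3 -m pendant 'ROWS'. ROWS is text: rows parted by semicolons, each of 7 numbers parted by spaces: the turn, a rotation vector about the tool's x, y, z in degrees, then the shift along the tool's x, y, z in m, then the finger opening in m, from 0 to 0.0854. In form: rx ry rz dx dy dz claw; .... A call has 1 to 20 rows; each row shifts and turns the commanded pose from where the row before left it, along the tool's axes as they then stand; what a row does not reach is not made up. A row lasts 1/12 s, in which the tool goes at most 41.7 mm and 7.16 degrees, less where a joint would pass 70% of its speed; a pose out of reach is approached as far as the arm can. A call with a gripper value outside its range is refused whole. The fingers move at their own pace and stop on an object; the grip force is fixed at half the most. Time passes only in rows, so rows that do not move let the fingers close. It gives the time, the measured TCP pose, the force, the opening and the grip force at its end, in the units of the state.
- env.state(): the state, without advancing time (a new reading comes with each control period).
- capture(name): name is "scene" or "top"; returns the picture (384x512x3 uint8, red, green, blue); there is no depth.
- get_calibration(name): a dict with "fx", "fy", "cx", "cy" (pixels), "origin" and "rotation" of the camera in the world. Camera axes: x right, y up, looking along -z (the intrinsics and any distortion apply to the point x, -y, -z); pixel columns grow to the right and rows downward; lengths in m; the calibration is good to about 2 mm. A picture is of the moment at which its call begins. get_calibration takes no time and is no camera call.
- env.hand_in(): hands the job in; it is judged then, once.
The state is a dict: "clock": time; "joint_positions": joint angles; "joint_vel": joint speeds; "tau": joint torques, N m; "tool_pos": TCP position; "orientation": TCP orientation; "wrist_force": force on the tool from outside, world axes, zero at the start; "moment": the same for the moment, N m; "finger_gap": finger opening in m; "grasp_force": force on a finger pad.
Only numpy, scipy, OpenCV 4.12 (cv2) and the standard library are available. Lean on these libraries where they do the work, as an engineer would, in place of code of your own. Each camera call takes 0.05 s, during which the arm holds its last target. There are 200 camera calls.

### The job

Tip all four used vials out of the steel beaker onto the shut drop doors in the top of the discard bin, and stand the empty beaker upright in the middle of its round mat again. Then push the bin's paddle all the way down so that every vial drops through into the bin, and let the paddle come back up. Do not shift the slide mailer or the little cardboard box that lie near.

Things in the scene. Friction and masses are not known exactly. Their poses are not given: they have to be found in the camera images.
- bin: Discard bin, fixed to the desk: square grey sheet-metal box, 160 x 160 mm outside, 184 mm high, walls 6 mm. Its open top is a 148 x 148 mm tray, 42 mm deep, with two drop doors as its bottom; below them is the bin's inside, floor at 6 mm. Origin: centre of its underside on the desk; x points from the paddle side to the back, z up.
- tray (a point): Centre of the top face of the shut drop doors (two steel leaves hinged along the bin's left and right walls, meeting in the middle, held shut by a spring), 142 mm above the desk and 42 mm below the bin's rim; axes as the bin's.
- paddle (a joint): Angle of the bin's sprung paddle lever (rad): 0 up at rest (doors shut), 0.44 fully down on its stop (doors hang open). It turns about a horizontal pivot along the bin's y, 105 mm above the desk through the bin's axis; two side arms run forward to the paddle. Full stroke lowers the paddle by about 62 mm and takes about 10 N; it springs back when let go.
- paddle_top (a point): Centre of the top face of the paddle, a black ribbed plate 104 mm wide (along the bin's y) and 36 mm deep on the bin's front (-x) side; at rest 138 mm in front of the bin's axis and 150 mm above the desk. It moves with the paddle, and is pressed downwards here.
- mat: Round black rubber mat, 130 mm in diameter, 4 mm thick, fixed on the desk: the beaker's place. Origin: centre of its underside.
- beaker: Stainless steel beaker with a side handle, 105 mm high, rim 94 mm and foot 80 mm across outside, wall 3 mm, floor 4 mm thick, 260 g. It starts upright on the mat. Origin: centre of its underside; z along its axis to the mouth; the handle stands out to -x: a flat-bar loop with arms at 92 and 32 mm height, joined by an upright bar.
- handle (a point): Grip point on the upright bar of the beaker's handle, 82 mm from the beaker's axis (on its -x side), 72 mm above its foot, 23 mm below the handle's top; the bar there is 14 mm wide along the beaker's y and 6 mm thick along its x. Axes as the beaker's.
- rim (a point): Centre of the beaker's mouth, 105 mm above its foot; axes as the beaker's.
- vial_0_mid (a point): Used specimen vial 1: amber glass with a white screw cap, a plain cylinder 25 mm in diameter and 55 mm long, 22 g; it starts standing upright in the beaker. This point is the middle of the vial; z runs along the vial towards the cap.
- vial_1_mid (a point): Used specimen vial 2: amber glass with a white screw cap, a plain cylinder 25 mm in diameter and 55 mm long, 22 g; it starts standing upright in the beaker. This point is the middle of the vial; z runs along the vial towards the cap.
- vial_2_mid (a point): Used specimen vial 3: amber glass with a white screw cap, a plain cylinder 25 mm in diameter and 55 mm long, 22 g; it starts standing upright in the beaker. This point is the middle of the vial; z runs along the vial towards the cap.
- vial_3_mid (a point): Used specimen vial 4: amber glass with a white screw cap, a plain cylinder 25 mm in diameter and 55 mm long, 22 g; it starts standing upright in the beaker. This point is the middle of the vial; z runs along the vial towards the cap.
- slide_mailer: Bystander: flat white slide mailer, 37 x 84 x 13 mm. Origin: centre of its underside.
- coverslip_box: Bystander: small pale blue and white cardboard box, 32 x 32 x 25 mm. Origin: centre of its underside.

How it is judged:
On the way, in this order (a step that is already met when the one before it is completed fails the run):
1. all four vials lie in the bin's tray on the shut doors (x of vial_0_mid in the frame of bin between -0.075 and 0.075 m and y of vial_0_mid in the frame of bin between -0.075 and 0.075 m and z of vial_0_mid in the frame of bin between 0.134 and 0.205 m and x of vial_1_mid in the frame of bin between -0.075 and 0.075 m and y of vial_1_mid in the frame of bin between -0.075 and 0.075 m and z of vial_1_mid in the frame of bin between 0.134 and 0.205 m and x of vial_2_mid in the frame of bin between -0.075 and 0.075 m and y of vial_2_mid in the frame of bin between -0.075 and 0.075 m and z of vial_2_mid in the frame of bin between 0.134 and 0.205 m and x of vial_3_mid in the frame of bin between -0.075 and 0.075 m and y of vial_3_mid in the frame of bin between -0.075 and 0.075 m and z of vial_3_mid in the frame of bin between 0.134 and 0.205 m and value of joint paddle below 0.05 rad), for 0.2 s.
2. the empty beaker stands upright on its mat, let go (angle between beaker's own z axis and vertical below 0.1 rad and horizontal distance between beaker and mat below 0.03 m and height (world z) of beaker below 0.009 m and linear speed of beaker below 0.02 m/s and contact force between beaker and the fingers below 0.1 N), for 0.2 s.
3. the paddle is pushed fully down (value of joint paddle above 0.37 rad), for 0.1 s.
At the end, for the whole second after the job is handed in: All four vials are at rest inside the bin below the doors (their middles within 75 mm of the bin's axis each way and below 115 mm); the paddle is back up (under 0.05 rad); the beaker stands released and still on the mat, within 0.1 rad of upright and its centre within 30 mm of the mat's centre (all of step 2 and x of vial_0_mid in the frame of bin between -0.075 and 0.075 m and y of vial_0_mid in the frame of bin between -0.075 and 0.075 m and z of vial_0_mid in the frame of bin between 0.005 and 0.115 m and x of vial_1_mid in the frame of bin between -0.075 and 0.075 m and y of vial_1_mid in the frame of bin between -0.075 and 0.075 m and z of vial_1_mid in the frame of bin between 0.005 and 0.115 m and x of vial_2_mid in the frame of bin between -0.075 and 0.075 m and y of vial_2_mid in the frame of bin between -0.075 and 0.075 m and z of vial_2_mid in the frame of bin between 0.005 and 0.115 m and x of vial_3_mid in the frame of bin between -0.075 and 0.075 m and y of vial_3_mid in the frame of bin between -0.075 and 0.075 m and z of vial_3_mid in the frame of bin between 0.005 and 0.115 m and value of joint paddle below 0.05 rad and linear speed of each of vial_0, vial_1, vial_2, vial_3 below 0.05 m/s); the robot touches nothing.
It fails at once if the slide mailer is shifted by more than 30 mm (distance of slide_mailer from where it was at the start of the episode above 0.03 m).
It fails at once if the coverslip box is shifted by more than 30 mm (distance of coverslip_box from where it was at the start of the episode above 0.03 m).
It also fails if it takes over 72 s, if anything falls off the work surface, if the arm or the gripper's body presses on something with over 40 N, if the wrist force passes 120 N, or if a joint passes its speed limit or range.

## Working session

There is one attempt and no reset: what is moved stays moved. The work goes in short steps, Python scripts to look and compute and a shell command to move; the robot and the scene stay as the last step left them, time stands still between calls to the robot, and variables do not carry over. Pictures are saved under pics/ and viewed, at most 10 in all, crops included, and the job is handed in when it is done.

```bash
ls; mkdir -p pics; python3 - <<'E'
from plant import env,capture,get_calibration
import cv2,numpy as np
for n in("scene","top"):
    im=capture(n); cv2.imwrite(f"pics/{n}0.png",cv2.resize(im[:,:,::-1],(800,600),interpolation=cv2.INTER_CUBIC))
    print(get_calibration(n))
print(env.state(),env.pinch_z)
E
```

```text
pics
{'fx': 386.132546531099, 'fy': 386.132546531099, 'cx': 257.3988024228051, 'cy': 188.36533490457992, 'origin': array([ 0.18382268, -0.57641184,  0.63570881]), 'rotation': array([ 0.90229948, -0.02279407, -0.54374121])}
{'fx': 438.36910384308374, 'fy': 438.36910384308374, 'cx': 258.8169463630668, 'cy': 191.23596905353645, 'origin': array([0.40513673, 0.00932992, 0.95994022]), 'rotation': array([ 0.17786095, -0.03145804, -1.55999735])}
{'clock': 0.1, 'joint_positions': array([-1.46309600e+00,  3.59448236e-01,  1.51133243e+00,  3.63980485e-05,
        1.27249856e+00, -1.15089852e-01]), 'joint_vel': array([-0.00022749, -0.00175119, -0.00451101, -0.00029122, -0.00088336,
        0.00039815]), 'tau': array([ 3.80814963e-04, -5.28649127e+01, -2.79350370e+01, -1.72970026e-04,
        5.00615235e-03, -1.83350772e-05]), 'tool_pos': array([ 0.13251572, -0.58455335,  0.23052542]), 'orientation': array([-3.13992123e+00, -2.28221423e-04,  2.22779259e-01]), 'wrist_force': array([0.23196793, 0.69226193, 0.68812161]), 'moment': array([0.01514033, 0.02088496, 0.00043859]), 'grasp_force': 0.0, 'finger_gap': 0.08519609709085145} 0.0187
```

View pics/scene0.png

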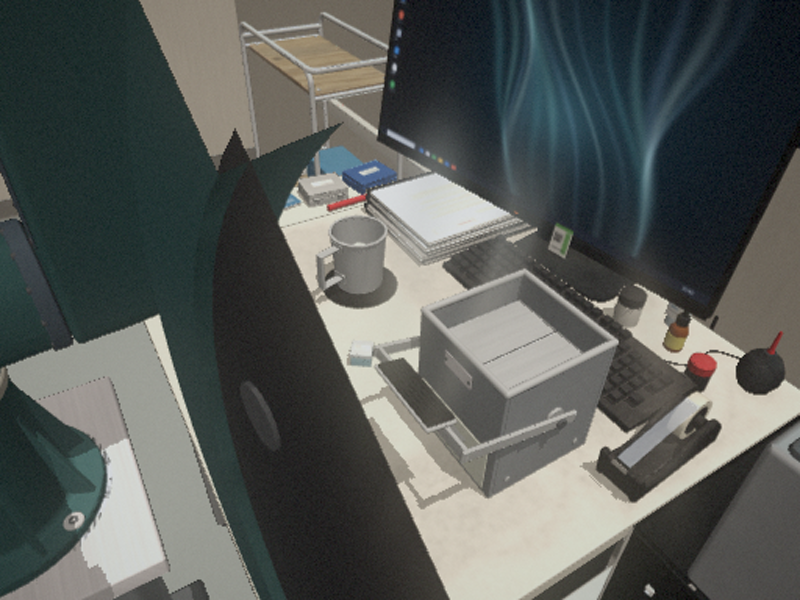

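View pics/top0.png

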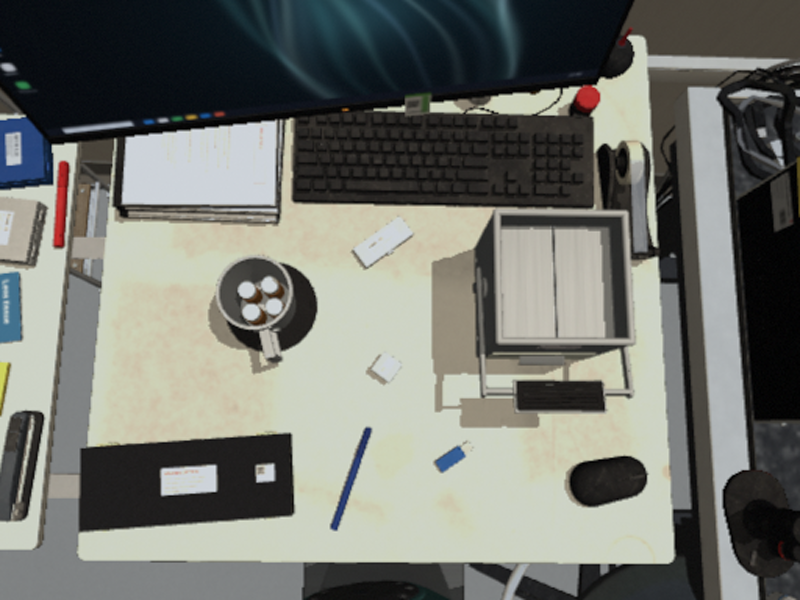

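The scene view is partly hidden by the arm; the top view shows it all. In the 800 px top picture the beaker mouth is at about (256,292), the handle at (270,347), the bin rim spans (490–634, 211–350), the paddle is at (560,395), the mailer at (383,242) and the box at (385,367). Next is an enlarged crop.

```bash
cat > h.py <<'E'
import numpy as np,cv2
from scipy.spatial.transform import Rotation as R
from plant import env,capture,get_calibration
def cam(n):
    c=get_calibration(n); return c,R.from_euler('xyz',c['rotation']).as_matrix()
def pix(n,P):
    c,M=cam(n); q=(np.atleast_2d(P)-c['origin'])@M; return np.c_[c['cx']-c['fx']*q[:,0]/q[:,2],c['cy']+c['fy']*q[:,1]/q[:,2]]
def pt(n,u,v,z):
    c,M=cam(n); d=M@np.array([(u-c['cx'])/c['fx'],-(v-c['cy'])/c['fy'],-1]); return c['origin']+d*(z-c['origin'][2])/d[2]
def crop(n,u0,v0,u1,v1,s,f):
    im=capture(n)[v0:v1,u0:u1,::-1]; cv2.imwrite(f,cv2.resize(im,None,fx=s,fy=s,interpolation=cv2.INTER_CUBIC))
E
python3 - <<'E'
from h import *
crop("top",130,120,262,240,5,"pics/bk.png")
crop("top",290,125,425,270,4,"pics/bin.png")
def p8(U,V,z): return pt("top",(U+.5)/1.5625-.5,(V+.5)/1.5625-.5,z).round(4)
print("rim",p8(256,292,.109),"mat",p8(265,303,.004))
print([p8(*q,.184) for q in((495,212),(630,210),(634,342),(488,345))],p8(560,395,.15))
E
```

```text
rim [0.5644 0.1712 0.109 ] mat [0.5685 0.1778 0.004 ]
[array([ 0.6514, -0.1194,  0.184 ]), array([ 0.6573, -0.2811,  0.184 ]), array([ 0.4991, -0.2781,  0.184 ]), array([ 0.4932, -0.1094,  0.184 ])] [ 0.439  -0.1993  0.15  ]
```

View pics/bk.png

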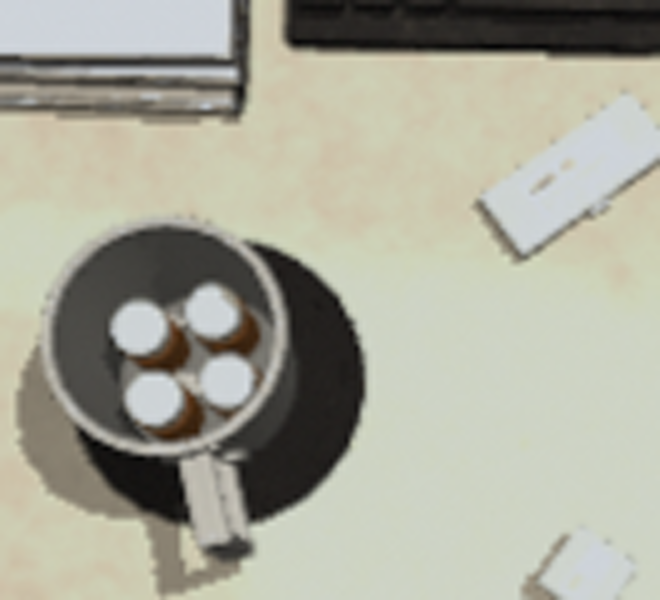

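View pics/bin.png

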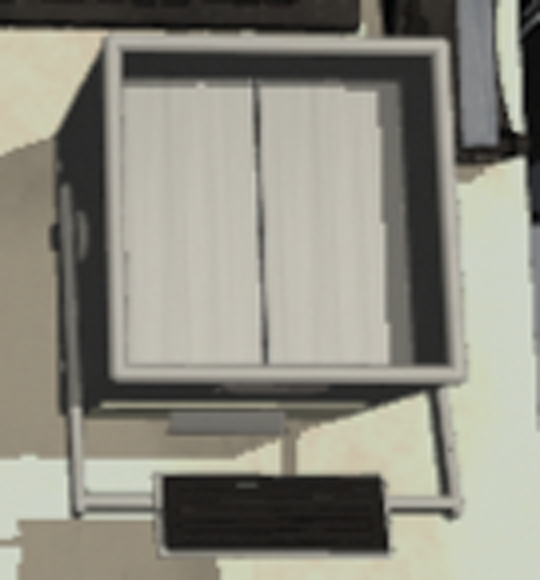

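In the crop (5x) the beaker rim circle centres at about (166,337), the mat at (216,377), and the handle arm runs from (200,460) to (227,545). In the bin crop (4x) the outer rim corners are (105,38), (447,40), (465,380), (112,380) and the paddle centre is (274,513).

```bash
python3 - <<'E'
from h import *
from scipy.optimize import least_squares as ls
b=lambda U,V,z: pt("top",130+(U+.5)/5-.5,120+(V+.5)/5-.5,z)
n=lambda U,V,z: pt("top",290+(U+.5)/4-.5,125+(V+.5)/4-.5,z)
r=b(166,337,.109);m=b(216,377,.004);print("rim",r,"mat",m)
for q in((200,460),(227,545),(205,545),(190,465)):
    a=b(*q,.099);d=r-a;print("handle",a,np.hypot(*d[:2]),np.degrees(np.arctan2(d[1],d[0])))
c=[n(*q,.184) for q in((105,38),(447,40),(465,380),(112,380))];print(np.round(c,4),np.mean(c,0))
t=c[0]+c[1]-c[2]-c[3];print("binyaw",np.degrees(np.arctan2(t[1],t[0])),np.linalg.norm(t)/2)
print("pad",n(274,513,.150)); print("mailer,box",b(572,175,.013),b(583,570,.025))
print([x for x in dir(env) if x[0]!='_'])
# project predicted handle outline in crop px
for y in(12,14,15,17,19):
    a=np.radians(y);Rz=R.from_euler('z',a).as_matrix()
    P=np.array([[-.045,.007,.095],[-.085,.007,.095],[-.085,-.007,.095],[-.045,-.007,.095],[-.085,0,.03]])@Rz.T+[r[0],r[1],.004]
    print(y,((pix("top",P)-[130,120])*5).round().tolist())
E
```

```text
rim [0.56380336 0.17284039 0.109     ] mat [0.56585132 0.17028338 0.004     ]
handle [0.5166711  0.15904519 0.099     ] 0.04910964673014155 16.31429626596786
handle [0.48336783 0.14699445 0.099     ] 0.08448601516259774 17.813509073221752
handle [0.48325047 0.1555437  0.099     ] 0.08238897882603764 12.11879915850559
handle [0.51463272 0.16286146 0.099     ] 0.05017301242419086 11.472087625674716
[[ 0.654  -0.118   0.184 ]
 [ 0.6564 -0.278   0.184 ]
 [ 0.4974 -0.2786  0.184 ]
 [ 0.4952 -0.1192  0.184 ]] [ 0.57576249 -0.19845204  0.184     ]
binyaw 0.3298001150140974 0.158924827902292
pad [ 0.43855299 -0.19911268  0.15      ]
mailer,box [0.65809974 0.01527547 0.013     ] [0.48151415 0.00760932 0.025     ]
['MotionError', 'hand_in', 'pinch_z', 'state']
12 [[169.0, 453.0], [186.0, 553.0], [221.0, 546.0], [205.0, 447.0], [229.0, 564.0]]
14 [[173.0, 453.0], [193.0, 552.0], [229.0, 544.0], [209.0, 445.0], [236.0, 562.0]]
15 [[175.0, 453.0], [197.0, 552.0], [233.0, 543.0], [210.0, 444.0], [240.0, 561.0]]
17 [[180.0, 453.0], [205.0, 550.0], [240.0, 540.0], [214.0, 443.0], [247.0, 559.0]]
19 [[184.0, 452.0], [212.0, 548.0], [247.0, 537.0], [218.0, 441.0], [254.0, 557.0]]
```

```bash
python3 -m pendant '0 0 0 0 -.037 -.03 .085; 0 0 0 0 -.037 -.03 .085; 0 0 0 0 -.037 -.03 .085; 0 0 0 0 -.037 -.03 .085; 0 0 -5.1 .04 0 0 .085; 0 0 -5.1 .04 0 0 .085; 0 0 -5.1 .04 0 0 .085; 0 0 -5.1 .04 0 0 .085; 0 0 -5.1 .04 0 0 .085; 0 0 -5.1 .04 0 0 .085; 0 0 -5.1 .04 0 0 .085; 0 0 -5.1 .04 0 0 .085; 0 0 -5.1 .04 0 0 .085; 0 0 -5.1 .04 0 0 .085; 0 0 -5.1 .04 0 0 .085; 0 0 -5.1 .04 0 0 .085; 0 0 -5.1 .04 0 0 .085; 0 0 -5.1 .04 0 0 .085; 0 0 -5.1 .04 0 0 .085; 0 0 -5.1 .04 0 0 .085'; python3 -c "
from plant import env;print(env.state()['joint_positions'])"
```

```text
clock: 1.87
tool_pos: [0.4739, -0.0003, 0.3362]
orientation: [3.141, -0.0, 1.651]
wrist_force: [1.2, -0.3, 0.6]
finger_gap: 0.0853
grasp_force: 0.0
[-1.46716106e-01  8.67221686e-02  1.61154672e+00  2.04112302e-04
  1.44295282e+00 -2.27332524e-01]
```

```bash
python3 -m pendant '0 0 0 .033 -.006 0 .085; 0 0 0 .033 -.006 0 .085; 0 0 0 .033 -.006 0 .085; 0 0 0 .033 -.006 0 .085; 0 0 -6.8 0 0 0 .085; 0 0 -6.8 0 0 0 .085; 0 0 -6.8 0 0 0 .085; 0 0 -6.8 0 0 0 .085; 0 0 -6.8 0 0 0 .085; 0 0 -6.8 0 0 0 .085; 0 0 -6.8 0 0 0 .085; 0 0 -6.8 0 0 0 .085; 0 0 -6.8 0 0 0 .085; 0 0 -6.8 0 0 0 .085; 0 0 -6.8 0 0 0 .085; 0 0 -6.8 0 0 0 .085; 0 0 -6.8 0 0 0 .085; 0 0 -6.8 0 0 0 .085; 0 0 -6.8 0 0 0 .085'
python3 -m pendant '0 -6.9 0 0 0 0 .085; 0 -6.9 0 0 0 0 .085; 0 -6.9 0 0 0 0 .085; 0 -6.9 0 0 0 0 .085; 0 -6.9 0 0 0 0 .085; 0 -6.9 0 0 0 0 .085; 0 -6.9 0 0 0 0 .085; 0 -6.7 0 0 0 0 .085; 0 0 0 0 0 0 .085'
cat >> h.py <<'E'
def to(P,tz,ty):
    "shift and rotvec in the present tool frame to put the TCP at P with tool z=tz, y=ty"
    s=env.state();M=R.from_euler('xyz',s['orientation']).as_matrix()
    z=np.array(tz,float);z/=np.linalg.norm(z);y=np.array(ty,float);y-=z*(y@z);y/=np.linalg.norm(y)
    T=np.c_[np.cross(y,z),y,z]
    print("shift",(M.T@(np.array(P)-s['tool_pos'])).round(4),"rotdeg",np.degrees(R.from_matrix(M.T@T).as_rotvec()).round(2)," at",s['tool_pos'].round(4),"j",s['joint_positions'].round(3),"F",s['wrist_force'].round(1))
E
python3 - <<'E'
from h import *
a=np.radians(17);tz=np.array([.819*np.cos(a),.819*np.sin(a),-.574]);ty=[-np.sin(a),np.cos(a),0]
G=np.array([.4866,.1475,.076])+.019*tz
to(G-.08*tz,tz,ty); to(G,tz,ty)
E
```

```text
clock: 3.45
tool_pos: [0.4394, 0.1275, 0.3361]
orientation: [3.141, -0.0, -2.85]
wrist_force: [-0.1, 0.4, -0.3]
finger_gap: 0.085
grasp_force: 0.0
clock: 4.2
tool_pos: [0.4361, 0.1349, 0.333]
orientation: [3.12, 0.852, -2.854]
wrist_force: [-0.2, -1.0, -0.8]
finger_gap: 0.0848
grasp_force: 0.0
shift [ 0.1658 -0.0059  0.1476] rotdeg [ 0.82 -6.14 -0.4 ]  at [0.4361 0.1349 0.333 ] j [-0.128 -0.33   2.285  0.738  0.502 -2.528] F [-0.2 -1.  -0.8]
shift [ 0.1572 -0.007   0.2271] rotdeg [ 0.82 -6.14 -0.4 ]  at [0.4361 0.1349 0.333 ] j [-0.128 -0.33   2.285  0.738  0.502 -2.528] F [-0.2 -1.  -0.8]
```

```bash
python3 -m pendant '0 0 0 .027 -.001 .0245 .085; 0 0 0 .027 -.001 .0245 .085; 0 0 0 .027 -.001 .0245 .085; 0 0 0 .027 -.001 .0245 .085; .4 -3 0 .027 -.001 .0245 .085; .4 -3 0 .027 -.001 .0245 .085; 0 0 0 0 0 0 .085'
python3 - <<'E'
from h import *
a=np.radians(17);tz=np.array([.819*np.cos(a),.819*np.sin(a),-.574]);ty=[-np.sin(a),np.cos(a),0]
G=np.array([.4866,.1475,.076])+.019*tz
to(G-.08*tz,tz,ty); to(G,tz,ty)
E
```

```text
clock: 4.78
tool_pos: [0.4561, 0.153, 0.2522]
orientation: [3.133, 0.815, -2.863]
wrist_force: [-0.0, -0.6, -1.1]
finger_gap: 0.0846
grasp_force: 0.0
shift [ 0.118  -0.0152  0.0806] rotdeg [-0.33 -8.26 -0.69]  at [0.4561 0.153  0.2522] j [ 0.033 -0.095  2.374  1.239  0.197 -2.974] F [-0.  -0.6 -1.1]
shift [ 0.1065 -0.0147  0.1598] rotdeg [-0.33 -8.26 -0.69]  at [0.4561 0.153  0.2522] j [ 0.033 -0.095  2.374  1.239  0.197 -2.974] F [-0.  -0.6 -1.1]
```

```bash
cat > kin.py <<'E'
import numpy as np
from scipy.spatial.transform import Rotation as R
from scipy.optimize import least_squares
D=[([-1.463096,.359448,1.511332,0,1.272499,-.11509],[.13251572,-.58455335,.23052542],[-3.13992123,-.00022821,.22277926]),
([-.146716,.0867222,1.6115467,.0002,1.4429528,-.2273325],[.4739,-.0003,.3362],[3.141,0,1.651]),
([-.128,-.33,2.285,.738,.502,-2.528],[.4361,.1349,.333],[3.12,.852,-2.854]),
([.033,-.095,2.374,1.239,.197,-2.974],[.4561,.153,.2522],[3.133,.815,-2.863])]
def fk(q,p):
    a1,b,d1,a2,a3,d4,d6,off,e=p
    M=R.from_euler('z',q[0]);P=M.apply([a1,b,d1]);M=M*R.from_euler('y',q[1]);P=P+M.apply([0,0,a2])
    M=M*R.from_euler('y',q[2]);P=P+M.apply([a3,e*0,d4]);W=P
    M=M*R.from_euler('ZYZ',[q[3],q[4],q[5]+off]);return P+M.apply([0,e,d6]),M,W
def rs(p): return np.concatenate([np.r_[fk(q,p)[0]-x,.2*(fk(q,p)[1].inv()*R.from_euler('xyz',o)).as_rotvec()] for q,x,o in D])
s=least_squares(rs,[0,.07,.3,.35,0,.35,.2,1.57,0]);p=s.x
lo=np.array([-2.97,-1.01,.21,-.96,.2,-2.98]);hi=np.array([2.97,2.36,2.38,4.11,2.71,2.98])
def ik(P,M,q0):
    f=lambda q:np.r_[(fk(q,p)[0]-P)*5,(fk(q,p)[1].inv()*M).as_rotvec()]
    r=least_squares(f,np.clip(q0,lo+.01,hi-.01),bounds=(lo,hi));return r.x,np.linalg.norm(r.fun)
E
python3 -c "
from kin import *;print(p.round(4));print(rs(p).round(3).reshape(4,6));print([fk(q,p)[2].round(3) for q,_,_ in D])"
```

```text
[ 5.0000e-04  6.8900e-02  2.6670e-01  6.1160e-01  1.1250e-01  4.3320e-01
  3.7320e-01  1.5706e+00 -2.0000e-04]
[[-0. -0.  0. -0.  0.  0.]
 [-0. -0.  0. -0. -0.  0.]
 [ 0.  0. -0.  0. -0. -0.]
 [-0. -0.  0. -0. -0. -0.]]
[array([ 0.133, -0.585,  0.604]), array([ 0.474, -0.   ,  0.709]), array([0.169, 0.048, 0.579]), array([0.196, 0.075, 0.508])]
```

```bash
cat > srch.py <<'E'
from kin import *
import itertools,pickle
from multiprocessing import Pool
def Rg(al): # tool in beaker frame; tool x = down side variant
    a=np.radians(al);z=np.array([np.cos(a),0,-np.sin(a)]);y=np.array([0,1,0.]);return R.from_matrix(np.c_[np.cross(y,z),y,z])
H=np.array([-.082,0,.072])
def tcp(Pb,Rb,Rt): return Pb+Rb.apply(H)+Rt.apply([0,0,.019])
def bad(P,Rt):
    m=9
    for s,r in((0,.02),(.04,.03),(.08,.057),(.14,.057),(.2,.06),(.3,.06),(.37,.08)):
        x,y,z=P-Rt.apply([0,0,s])
        lim=.19 if .49-r<x<.67+r and -.29-r<y<-.11+r else .155 if .41-r<x<.5 and -.3-r<y<-.1+r else .03
        m=min(m,z-r-lim)
    return m
def pour(th,psi,ga,lz=.205,back=.045):
    Rb=R.from_euler('ZYZ',[psi,th,ga],degrees=True)
    d=np.array([np.cos(np.radians(psi)),np.sin(np.radians(psi)),0]);zb=Rb.apply([0,0,1])
    dn=np.array([0,0,-1.])-zb*(-zb[2]);dn/=np.linalg.norm(dn)
    lip=np.array([.576,-.198,lz])-back*d
    return lip-.047*dn-.105*zb,Rb
seeds=[[-.4,.2,1.7,j4,1.2,j6] for j4 in(0,1.6,3.1) for j6 in(-1.2,1.2)]
def job(a):
    al,psi,ga,fl=a;Pb,Rb=pour(127,psi,ga);Rt=Rb*Rg(al)*R.from_euler('z',180*fl,degrees=True);P=tcp(Pb,Rb,Rt)
    m=bad(P,Rt)
    if m<0 or P[2]>.75:return None
    o=[]
    for s in seeds:
        q,e=ik(P,Rt,s)
        if e<1e-3 and (q-lo).min()>.03 and (hi-q).min()>.03 and not any(np.abs(q-x).max()<.05 for x in o):o.append(q)
    return [(al,psi,ga,fl,round(m,3),q) for q in o]
if __name__=="__main__":
    al0=np.radians(17)
    for al in(40,45,50,55,60,70,80,90):
      for fl in(0,1):
        Rb=R.from_euler('z',al0);Rt=Rb*Rg(al)*R.from_euler('z',np.pi*fl);P=tcp(np.array([.565,.1715,.004]),Rb,Rt);S=[]
        for s in seeds:
            q,e=ik(P,Rt,s)
            if e<1e-3 and not any(np.abs(q-x).max()<.05 for x in S):S.append(q);print("grasp",al,fl,q.round(2))
    with Pool() as pl: r=[x for y in pl.map(job,[(al,ps,ga,fl) for al in(55,70,85) for ps in range(-180,180,20) for ga in range(-180,180,20) for fl in(0,1)],8) if y for x in y]
    pickle.dump(r,open('r.pkl','wb'));print(len(r))
    for x in r: print(*x[:5],x[5].round(2))
E
nproc; time OMP_NUM_THREADS=1 timeout 560 python3 srch.py > s.txt; grep grasp s.txt; grep -vc grasp s.txt; grep -v grasp s.txt|shuf -n 40 --random-source=/etc/passwd|sort -n
```

```text
4
grasp 55 0 [0.07 0.47 2.37 2.71 0.32 1.79]
grasp 55 1 [ 0.06  0.47  2.37  2.71  0.32 -1.35]
grasp 70 0 [ 0.12  0.39  2.16  0.25  0.25 -1.98]
grasp 70 1 [0.11 0.39 2.16 0.25 0.25 1.15]
grasp 80 0 [ 0.14  0.41  2.02  0.05  0.54 -1.77]
grasp 80 1 [0.14 0.41 2.02 0.05 0.54 1.37]
grasp 90 0 [ 0.16  0.46  1.88 -0.    0.79 -1.71]
grasp 90 1 [0.16 0.46 1.88 0.   0.79 1.43]
151
55 -100 -20 0 0.069 [-0.82  0.97  1.12  1.13  2.32 -0.39]
55 -100 40 0 0.037 [-1.07  0.81  1.75  1.2   1.97 -1.58]
55 -100 40 1 0.037 [-1.07  0.81  1.76  1.2   1.97  1.56]
55 -120 -20 1 0.069 [-0.94  0.87  1.39  1.2   2.08  2.66]
55 -120 -60 1 0.016 [-0.79  1.13  1.02  1.35  2.39 -2.89]
55 -120 60 1 0.032 [-1.13  0.92  2.21  1.51  1.84  0.78]
55 -140 -20 0 0.069 [-1.04  0.77  1.68  1.32  1.85 -0.62]
55 -140 -40 1 0.048 [-0.98  0.89  1.47  1.31  2.01  2.87]
55 -140 0 0 0.072 [-1.09  0.68  1.9   1.4   1.72 -1.02]
55 -140 20 0 0.069 [-1.12  0.67  2.13  1.55  1.65 -1.5 ]
55 -160 -20 0 0.069 [-1.11  0.69  1.97  1.52  1.67 -0.81]
55 -160 0 1 0.077 [-1.11  0.63  2.18  1.69  1.57  1.9 ]
55 -180 80 1 0.002 [0.04 1.12 2.21 3.9
[... 858 characters left out ...]
 0 0.04 [-1.08  0.87  2.06  1.56  1.89 -1.64]
70 -140 20 1 0.04 [-1.08  0.87  2.06  1.56  1.89  1.5 ]
70 -160 -20 0 0.04 [-1.08  0.87  2.02  1.67  1.87 -1.01]
70 -160 0 0 0.046 [-1.07  0.86  2.18  1.76  1.85 -1.46]
70 -160 0 1 0.046 [-1.07  0.86  2.18  1.76  1.85  1.68]
70 -160 20 0 0.04 [-1.02  0.92  2.31  1.87  1.91 -1.96]
70 -180 -40 0 0.022 [-1.07  0.94  2.13  1.86  1.92 -0.92]
70 -60 40 0 0.022 [-0.8   1.1   1.13  1.09  2.63 -1.31]
70 -80 -20 0 0.04 [-0.71  1.13  0.97  1.3   2.59 -0.21]
70 -80 -20 1 0.04 [-0.71  1.13  0.97  1.3   2.59  2.93]
70 -80 40 0 0.022 [-0.91  1.03  1.39  1.14  2.39 -1.44]
70 140 20 1 0.04 [0.01 0.9  2.25 3.98 1.89 1.29]
real	0m15.957s
user	0m57.126s
sys	0m0.079s
```

```bash
cat > path.py <<'E'
from srch import *
SP=18
def bpose(th,psi,ga,lz,back): return pour(th,psi,ga,lz+.105*max(0,np.cos(np.radians(th))),back)
def path(al,fl,psi,ga,thm=130,lz=.205,back=.045):
    """list of (label,P,Rt,Pb,Rb)"""
    out=[];g=Rg(al)*R.from_euler('z',180*fl,degrees=True)
    def add(n,Pb,Rb): Rt=Rb*g;out.append((n,tcp(Pb,Rb,Rt),Rt,Pb,Rb))
    A=np.array([.565,.1715,.004]);B,_=bpose(0,psi,ga,lz,back)
    for h in np.linspace(0,1,6): add('lift',A+[0,0,h*(B[2]-A[2])],R.from_euler('z',17,degrees=True))
    A=A+[0,0,B[2]-A[2]];C=psi+ga
    for h in np.linspace(0,1,26)[1:]: add('carry',A+h*(B-A),R.from_euler('z',17+h*(C-17),degrees=True))
    for th in np.arange(5,thm+1,5): add('tip%d'%th,*bpose(th,psi,ga,lz,back))
    return out
def follow(al,fl,psi,ga,q,**k):
    Q=[];m=9;wy=9
    for n,P,Rt,Pb,Rb in path(al,fl,psi,ga,**k):
        q,e=ik(P,Rt,q)
        if e>1e-3 or min((q-lo).min(),(hi-q).min())<.02: return n,None,None,None,None
        if Q and np.abs(q-Q[-1]).max()>.6: return 'jump '+n,None,None,None,None
        if n!='lift': m=min(m,bad(P,Rt))
        wy=min(wy,fk(q,p)[2][1]);Q.append(q)
    Q=np.array(Q);return 'ok',m,wy,np.minimum(Q-lo,hi-Q).min(),Q
def job2(a):
    al,fl,ps,ga=a
    g0={0:[.13,.4,2.08,.1,.4,-1.85],1:[.13,.4,2.08,.1,.4,1.3]}[fl]
    return a,follow(al,fl,ps,ga,g0)
if __name__=="__main__":
    with Pool() as pl: r=pl.map(job2,[(al,fl,ps,ga) for al in(70,76) for fl in(0,1) for ps in range(-190,-59,15) for ga in range(-30,76,15)],4)
    from collections import Counter
    print(Counter(x[1][0] for x in r).most_common(12))
    for a,x in sorted([y for y in r if y[1][0]=='ok' and y[1][1]>0],key=lambda y:-y[1][2])[:30]: print(a,np.round(x[1:4],3),x[4][-1].round(2))
E
time OMP_NUM_THREADS=1 timeout 560 python3 path.py
```

```text
srch.py:18: RuntimeWarning: invalid value encountered in divide
  dn=np.array([0,0,-1.])-zb*(-zb[2]);dn/=np.linalg.norm(dn)
srch.py:18: RuntimeWarning: invalid value encountered in divide
  dn=np.array([0,0,-1.])-zb*(-zb[2]);dn/=np.linalg.norm(dn)
srch.py:18: RuntimeWarning: invalid value encountered in divide
  dn=np.array([0,0,-1.])-zb*(-zb[2]);dn/=np.linalg.norm(dn)
srch.py:18: RuntimeWarning: invalid value encountered in divide
  dn=np.array([0,0,-1.])-zb*(-zb[2]);dn/=np.linalg.norm(dn)
multiprocessing.pool.RemoteTraceback: 
"""
Traceback (most recent call last):
  File "path.py", line 26, in job2
    return a,follow(al,fl,ps,ga,g0)
             ~~~~~~^^^^^^^^^^^^^^^^
  File "path.py", line 17, in follow
    q,e=ik(P,Rt,q)
        ~~^^^^^^^^
  File "kin.py", line 18, in ik
    r=least_squares(f,np.clip(q0,lo+.01,hi-.01),bounds=(lo,hi));return r.x,np.linalg.norm(r.fun)
ValueError: Residuals are not finite in the initial point.
"""

The above exception was the direct cause of the following exception:

Traceback (most recent call last):
  File "path.py", line 28, in <module>
    with Pool() as pl: r=pl.map(job2,[(al,fl,ps,ga) for al in(70,76) for fl in(0,1) for ps in range(-190,-59,15) for ga in range(-30,76,15)],4)
                         ~~~~~~^^^^^^^^^^^^^^^^^^^^^^^^^^^^^^^^^^^^^^^^^^^^^^^^^^^^^^^^^^^^^^^^^^^^^^^^^^^^^^^^^^^^^^^^^^^^^^^^^^^^^^^^^^^^^^^^
ValueError: Residuals are not finite in the initial point.

real	0m5.011s
user	0m16.892s
sys	0m0.088s
```

```bash
sed -i "s|dn=np.array.*|dn=R.from_euler('ZY',[psi,th],degrees=True).apply([1,0,0])|" srch.py
time OMP_NUM_THREADS=1 timeout 560 python3 path.py
```

```text
[('ok', 145), ('carry', 104), ('tip110', 5), ('tip60', 4), ('tip55', 4), ('tip105', 3), ('tip70', 3), ('tip100', 3), ('tip85', 3), ('tip50', 2), ('tip65', 2), ('tip90', 2)]
(76, 0, -175, 0) [ 0.025 -0.227  0.043] [-0.95  1.06  2.31  1.99  2.13 -1.8 ]
(70, 0, -175, 0) [ 0.037 -0.228  0.023] [-0.99  0.98  2.35  2.    2.   -1.75]
(76, 0, -160, 30) [ 0.014 -0.229  0.048] [-0.94  1.1   2.29  1.85  2.14 -2.28]
(70, 0, -145, 45) [ 0.009 -0.258  0.051] [-1.01  1.06  2.26  1.7   2.03 -2.41]
(70, 0, -160, 15) [ 0.033 -0.265  0.051] [-1.04  0.95  2.28  1.82  1.95 -1.87]
(76, 0, -160, 15) [ 0.022 -0.27   0.124] [-1.    1.03  2.23  1.8   2.06 -1.92]
(76, 0, -175, -15) [ 0.022 -0.27   0.125] [-1.    1.03  2.23  1.93  2.07 -1.46]
(76, 0, -145, 45) [ 0.    -0.277  0.141] [-0.99  1.1   2.19  1.66  2.1  -2.41]
(70, 0, -175, -15) [ 0.033 -0.28   0.051] [-1.05  0.94  2.24  1.89  1.94 -1.4 ]
(70, 0, -145, 30) [ 0.024 -0.303  0.051] [-1.06  0.96  2.19  1.65  1.96 -2.01]
(76, 0, -175, -30) [ 0.014 -0.31   0.21 ] [-1.03  1.03  2.13  1.88  2.06 -1.14]
(76, 0, -160, 0) [ 0.025 -0.312  0.213] [-1.03  0.99  2.1
[... 787 characters left out ...]
5  2.02  1.48  2.09 -2.15]
(70, 0, -160, -15) [ 0.033 -0.364  0.051] [-1.08  0.9   2.05  1.69  1.91 -1.16]
(70, 0, -130, 30) [ 0.024 -0.384  0.051] [-1.07  0.93  1.99  1.47  1.99 -1.77]
(70, 0, -145, 0) [ 0.033 -0.396  0.051] [-1.07  0.89  1.97  1.56  1.94 -1.27]
(70, 1, -115, 45) [ 0.009 -0.418  0.042] [-1.05  0.98  1.89  1.36  2.08  1.22]
(70, 0, -115, 45) [ 0.009 -0.418  0.051] [-1.05  0.98  1.89  1.36  2.08 -1.92]
(70, 0, -130, 15) [ 0.009 -0.426  0.051] [-1.06  0.91  1.88  1.45  2.   -1.41]
(70, 0, -145, -15) [ 0.009 -0.437  0.051] [-1.05  0.91  1.85  1.54  1.97 -0.95]
(70, 0, -130, 0) [ 0.013 -0.463  0.051] [-1.04  0.91  1.76  1.43  2.03 -1.08]
real	0m17.171s
user	1m4.973s
sys	0m0.099s
```

```bash
cat > g.py <<'E'
from h import *
from srch import Rg
Rt=R.from_euler('z',17,degrees=True)*Rg(76);M=Rt.as_matrix();tz=M[:,2]
G=np.array([.4866,.1475,.076])+.019*tz
def go(b): to(G-b*tz,tz,M[:,1])
E
python3 -c "
from g import *
go(.1)"
```

```text
shift [ 0.0654 -0.0146  0.0729] rotdeg [-0.07 32.71 -0.77]  at [0.4561 0.153  0.2522] j [ 0.033 -0.095  2.374  1.239  0.197 -2.974] F [-0.  -0.6 -1.1]
```

```bash
python3 -m pendant '0 6.5 -.1 0 0 0 .085; 0 6.5 -.1 0 0 0 .085; 0 6.5 -.1 0 0 0 .085; 0 6.5 -.1 0 0 0 .085; 0 6.5 -.1 0 0 0 .085; 0 0 0 0 0 0 .085'
python3 -c "
from g import *
go(.1)"
```

```text
clock: 5.28
tool_pos: [0.461, 0.1779, 0.2594]
orientation: [3.088, 0.59, -2.832]
wrist_force: [1.2, 1.1, 1.1]
finger_gap: 0.0851
grasp_force: 0.0
shift [ 0.062  -0.0409  0.0825] rotdeg [ 3.36 19.77  1.23]  at [0.461  0.1779 0.2594] j [ 0.098 -0.079  2.152  0.345  0.525 -2.051] F [1.2 1.1 1.1]
```

```bash
python3 -m pendant '1 5 .3 0 -.01 0 .085; 1 5 .3 0 -.01 0 .085; 1 5 .3 0 -.01 0 .085; .4 4.8 .3 0 -.01 0 .085; 0 0 0 0 0 0 .085'
python3 -c "
from g import *
go(.1);go(0)"
```

```text
clock: 5.7
tool_pos: [0.4735, 0.1416, 0.256]
orientation: [3.136, 0.245, -2.844]
wrist_force: [1.5, 1.4, 1.2]
finger_gap: 0.0849
grasp_force: 0.0
shift [0.0298 0.0013 0.0971] rotdeg [0.31 0.04 0.05]  at [0.4735 0.1416 0.256 ] j [ 0.113  0.053  1.881  0.06   0.968 -1.785] F [1.5 1.4 1.2]
shift [0.0299 0.0008 0.1971] rotdeg [0.31 0.04 0.05]  at [0.4735 0.1416 0.256 ] j [ 0.113  0.053  1.881  0.06   0.968 -1.785] F [1.5 1.4 1.2]
```

```bash
python3 -m pendant '0 0 0 .0075 0 .024 .085; 0 0 0 .0075 0 .024 .085; 0 0 0 .0075 0 .024 .085; .3 0 0 .0075 0 .024 .085; 0 0 0 0 0 .02 .085; 0 0 0 0 0 .02 .085; 0 0 0 0 0 .02 .085; 0 0 0 0 0 .02 .085; 0 0 0 0 0 .02 .085; 0 0 0 0 0 0 .085'
python3 -c "
from g import *
go(0)
crop('scene',170,110,290,210,6,'pics/gr.png')"
```

```text
clock: 6.53
tool_pos: [0.4835, 0.1468, 0.0542]
orientation: [3.14, 0.239, -2.846]
wrist_force: [-0.3, -0.5, 0.6]
finger_gap: 0.0848
grasp_force: 0.0
shift [-0.0084 -0.0002 -0.0014] rotdeg [ 0.06 -0.32 -0.05]  at [0.4835 0.1468 0.0542] j [ 0.127  0.4    2.091  0.101  0.417 -1.827] F [-0.3 -0.5  0.6]
```

View pics/gr.png

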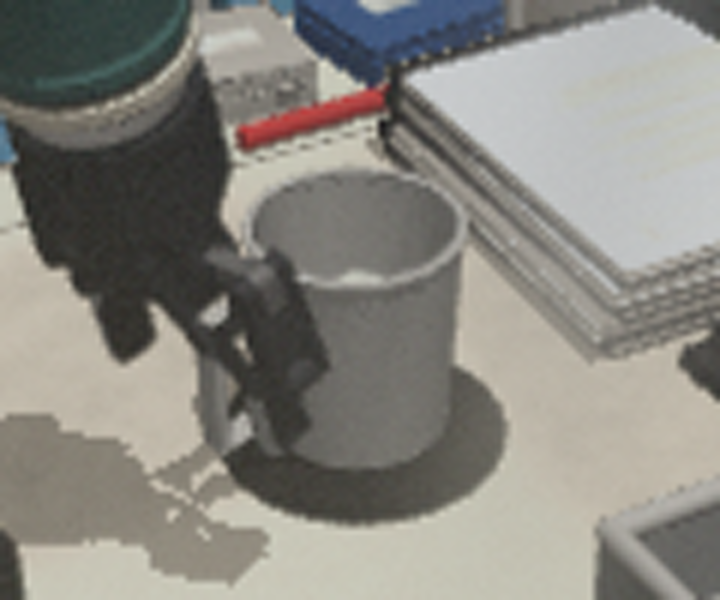

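The fingers straddle the handle bar at about (230,350) in the crop, with the beaker untouched and its rim at about (355,225). I'll trim by 8 mm and close.

```bash
python3 -m pendant '0 0 0 -.004 0 0 .085; 0 -.3 0 -.004 0 -.001 .085; 0 0 0 0 0 0 .05; 0 0 0 0 0 0 .03; 0 0 0 0 0 0 .01; 0 0 0 0 0 0 0; 0 0 0 0 0 0 0; 0 0 0 0 0 0 0; 0 0 0 0 0 0 0; 0 0 0 0 0 0 0; 0 0 0 0 0 0 0; 0 0 0 0 0 0 0'
python3 -c "
from g import *
go(0)
import sys;sys.argv=['x']
from path import *
P=path(76,0,-160,0,lz=.21)
r=follow(76,0,-160,0,env.state()['joint_positions'],lz=.21);print(r[:4])
for i in(5,13,18,24,30,35,42,48,56):print(P[i][0],P[i][1].round(3),P[i][3].round(3),fk(r[4][i],p)[2].round(2),r[4][i].round(2))"
```

```text
clock: 7.58
tool_pos: [0.4924, 0.1494, 0.0596]
orientation: [3.142, 0.245, -2.844]
wrist_force: [-2.2, 0.9, 5.5]
finger_gap: 0.0131
grasp_force: 58.3
shift [ 0.002  -0.0001  0.0016] rotdeg [0.01 0.05 0.02]  at [0.4924 0.1494 0.0596] j [ 0.131  0.397  2.072  0.096  0.433 -1.82 ] F [-2.2  0.9  5.5]
('ok', np.float64(0.02998881552052557), np.float64(-0.31192887579127376), np.float64(0.21191879589389906))
lift [0.491 0.149 0.264] [0.565 0.172 0.21 ] [0.4  0.12 0.63] [ 0.13  0.08  1.84  0.05  0.99 -1.76]
carry [0.537 0.113 0.264] [0.596 0.063 0.21 ] [0.47 0.17 0.63] [ 0.21  0.19  1.7  -0.21  1.11 -0.59]
carry [0.596 0.071 0.264] [ 0.616 -0.004  0.21 ] [0.57 0.16 0.63] [ 0.15  0.33  1.5  -0.25  1.29 -0.04]
carry [ 0.675 -0.017  0.264] [ 0.639 -0.085  0.21 ] [0.72 0.06 0.63] [-0.01  0.52  1.19 -0.22  1.54  0.49]
carry [ 0.735 -0.14   0.264] [ 0.662 -0.167  0.21 ] [ 0.82 -0.11  0.63] [-0.22  0.69  0.88 -0.13  1.78  0.99]
tip25 [ 0.745 -0.137  0.311] [ 0.7   -0.153  0.23 ] [ 0.68 -0.16  0.68] [-0.33  0.45  1.18  0.12  1.36  0.87]
tip60 [ 0.719 -0.146  0.345] [ 0.726 -0.143  0.251] [ 0.47 -0.24  0.6 ] [-0.6   0.25  1.67  0.86  0.89  0.17]
tip90 [ 0.667 -0.165  0.334] [ 0.717 -0.147  0.257] [ 0.33 -0.29  0.42] [-0.88  0.4   2.05  1.67  1.17 -0.86]
tip130 [ 0.58  -0.196  0.338] [ 0.665 -0.165  0.313] [ 0.27 -0.31  0.17] [-1.03  0.97  2.15  1.77  2.02 -1.55]
```

```bash
python3 - <<'E'
from h import *
def ray(n,U,V):
    c,M=cam(n);u=(U+.5)/1.5625-.5;v=(V+.5)/1.5625-.5
    d=M@np.array([(u-c['cx'])/c['fx'],-(v-c['cy'])/c['fy'],-1]);return c['origin'],d/np.linalg.norm(d)
for a,b in(((710,315),(603,98)),((380,138),(45,143)),((560,240),(418,104))):
    o1,d1=ray("scene",*a);o2,d2=ray("top",*b)
    s=np.linalg.lstsq(np.c_[d1,-d2],o2-o1,rcond=None)[0];print((o1+s[0]*d1).round(3),(o2+s[1]*d2).round(3))
E
```

```text
[ 0.836 -0.281  0.145] [ 0.824 -0.271  0.136]
[0.76  0.443 0.12 ] [0.752 0.447 0.118]
[ 0.816 -0.03   0.123] [ 0.816 -0.03   0.123]
```

```bash
cat > plan.py <<'E'
from h import *
from kin import ik,fk,p,lo,hi
from srch import Rg,bad
g=Rg(76)
def screw(axis,deg,c,sh=(0,0,0),s=None):
    "tool-frame row for a turn by deg about world axis through c plus world shift"
    P,M=s;w=np.array(axis,float);w/=np.linalg.norm(w);r=R.from_rotvec(np.radians(deg)*w)
    P2=c+r.apply(P-c)+sh;return np.r_[np.degrees(M.inv().apply(np.radians(deg)*w)),M.inv().apply(P2-P)],(P2,r*M)
def now():
    s=env.state();return s['tool_pos'],R.from_euler('xyz',s['orientation']),s['joint_positions']
def run(s,row,n,q):
    "apply n equal rows; returns end pose, joints, stats"
    mx=0;mm=9;wx=[]
    for i in range(n):
        P,M=s;s=(P+M.apply(row[3:]),M*R.from_rotvec(np.radians(row[:3])));q2,e=ik(*s,q)
        mx=np.maximum(mx,np.abs(q2-q)*12/np.array([2.39,2.39,3.14,3.14,3.14,3.14]));q=q2;mm=min(mm,(q-lo).min(),(hi-q).min(),9 if e<2e-3 else -1);wx.append(fk(q,p)[2])
    print("row",np.round(row,4),"x",n,"->",s[0].round(3),"beaker z",(s[1]*g.inv()).apply([0,0,1]).round(3),"speed",mx.max().round(2),"margin",round(mm,3),"q",q.round(2),"wrist",wx[-1].round(2),"maxx",max(w[0] for w in wx).round(2),"clr",round(bad(*s),3));return s,q
E
python3 - <<'E'
from plan import *
P,M,q=now();s=(P,M)
r=np.r_[0,0,0,M.inv().apply([0,0,.029])];s,q=run(s,r,10,q)
r,_=screw([0,0,-1],6.8,np.array([.51,.115,0]),s=s);s,q=run(s,r,26,q)
y=s[1].apply([0,1,0]);print(y)
r=np.array([0,6,0,0,0,0.]);s,q=run(s,r,13,q)
t=np.array([.68,-.16,.35])-s[0];r=np.r_[0,0,0,s[1].inv().apply(t/9)];s,q=run(s,r,9,q)
Rb=s[1]*g.inv();Pb=s[0]-s[1].apply([0,0,.019])-Rb.apply([-.082,0,.072]);lip=Pb+Rb.apply([.047,0,.105]);print("lip",lip,"foot",Pb)
r,_=screw(y,5,lip,s=s);s,q=run(s,r,10,q)
E
```

```text
row [ 0.      0.      0.     -0.007   0.     -0.0281] x 10 -> [0.492 0.149 0.35 ] beaker z [-0.001 -0.     1.   ] speed 0.31 margin 0.313 q [ 0.13  0.    1.69  0.04  1.2  -1.75] wrist [0.41 0.12 0.71] maxx 0.41 clr 0.3
row [ 1.6512e+00 -2.0000e-04  6.5965e+00 -4.4000e-03  5.0000e-04  1.1000e-03] x 26 -> [0.529 0.082 0.35 ] beaker z [0.001 0.    1.   ] speed 0.6 margin 0.695 q [ 0.07  0.32  1.3  -0.07  1.75  1.28] wrist [0.61 0.11 0.71] maxx 0.61 clr 0.3
[ 3.45706385e-01 -9.38342738e-01  3.27750977e-05]
row [0. 6. 0. 0. 0. 0.] x 13 -> [0.529 0.082 0.35 ] beaker z [-0.918 -0.338  0.209] speed 1.3 margin 0.027 q [-0.48 -0.09  2.35  1.64  0.73 -0.54] wrist [ 0.21 -0.03  0.51] maxx 0.58 clr 0.298
row [0.     0.     0.     0.0029 0.031  0.0057] x 9 -> [ 0.68 -0.16  0.35] beaker z [-0.918 -0.338  0.209] speed 0.35 margin 0.062 q [-0.8   0.27  1.92  1.39  0.99 -0.46] wrist [ 0.37 -0.28  0.51] maxx 0.37 clr 0.138
lip [ 0.60842439 -0.18637393  0.23908022] foot [ 0.71398751 -0.14748128  0.26311748]
row [ 0.00e+00  5.00e+00 -0.00e+00  1.20e-03  0.00e+00 -1.17e-02] x 10 -> [ 0.575 -0.199  0.369] beaker z [-0.74  -0.273 -0.615] speed 0.52 margin 0.205 q [-1.06  0.87  2.17  1.77  1.97 -1.46] wrist [ 0.25 -0.32  0.22] maxx 0.34 clr 0.065
```

```bash
python3 -m pendant '0 0 0 -.0035 0 -.014 0; 0 0 0 -.0035 0 -.014 0; 0 0 0 -.007 0 -.028 0; 0 0 0 -.007 0 -.028 0; 0 0 0 -.007 0 -.028 0; 0 0 0 -.007 0 -.028 0; 0 0 0 -.007 0 -.028 0; 0 0 0 -.007 0 -.028 0; 0 0 0 -.007 0 -.028 0; 0 0 0 -.007 0 -.028 0; 0 0 0 -.007 0 -.028 0; 0 0 0 0 0 0 0; 0 0 0 0 0 0 0'
python3 -m pendant '.8 0 3.3 -.002 0 .0005 0; 1.65 0 6.6 -.0044 .0005 .0011 0; 1.65 0 6.6 -.0044 .0005 .0011 0; 1.65 0 6.6 -.0044 .0005 .0011 0; 1.65 0 6.6 -.0044 .0005 .0011 0; 1.65 0 6.6 -.0044 .0005 .0011 0; 1.65 0 6.6 -.0044 .0005 .0011 0; 1.65 0 6.6 -.0044 .0005 .0011 0; 1.65 0 6.6 -.0044 .0005 .0011 0; 1.65 0 6.6 -.0044 .0005 .0011 0; 1.65 0 6.6 -.0044 .0005 .0011 0; 1.65 0 6.6 -.0044 .0005 .0011 0; 1.65 0 6.6 -.0044 .0005 .0011 0; 1.65 0 6.6 -.0044 .0005 .0011 0'
python3 -m pendant '1.65 0 6.6 -.0044 .0005 .0011 0; 1.65 0 6.6 -.0044 .0005 .0011 0; 1.65 0 6.6 -.0044 .0005 .0011 0; 1.65 0 6.6 -.0044 .0005 .0011 0; 1.65 0 6.6 -.0044 .0005 .0011 0; 1.65 0 6.6 -.0044 .0005 .0011 0; 1.65 0 6.6 -.0044 .0005 .0011 0; 1.65 0 6.6 -.0044 .0005 .0011 0; 1.65 0 6.6 -.0044 .0005 .0011 0; 1.65 0 6.6 -.0044 .0005 .0011 0; 1.65 0 6.6 -.0044 .0005 .0011 0; 1.65 0 6.6 -.0044 .0005 .0011 0; .8 0 3.3 -.002 0 .0005 0; 0 0 0 0 0 0 0'
python3 - <<'E'
from plan import *
P,M,q=now();s=(P,M);print(q.round(2))
crop('top',90,60,430,315,2.3,'pics/car.png')
y=s[1].apply([0,1,0])
# tip 60 about y while moving toward bin
r=np.array([0,5,0,0,0,0.]);s,q=run(s,r,9,q)
t=np.array([.69,-.16,.35])-s[0];r=np.r_[0,0,0,s[1].inv().apply(t/10)];s,q=run(s,r,10,q)
r=np.array([0,5,0,0,0,0.]);s,q=run(s,r,7,q)
E
```

```text
clock: 8.67
tool_pos: [0.4927, 0.1493, 0.3486]
orientation: [-3.141, 0.247, -2.845]
wrist_force: [-0.6, 0.2, -4.1]
finger_gap: 0.013
grasp_force: 58.8
clock: 9.83
tool_pos: [0.5432, 0.1308, 0.3444]
orientation: [-3.136, 0.244, 1.832]
wrist_force: [0.4, -0.2, -4.5]
finger_gap: 0.0128
grasp_force: 58.8
clock: 11.0
tool_pos: [0.528, 0.0808, 0.3451]
orientation: [-3.14, 0.249, 0.349]
wrist_force: [-0.3, 0.4, -3.6]
finger_gap: 0.0132
grasp_force: 58.8
[ 0.07  0.32  1.31 -0.07  1.75  1.29]
row [0. 5. 0. 0. 0. 0.] x 9 -> [0.528 0.081 0.345] beaker z [-0.662 -0.241  0.71 ] speed 0.38 margin 0.487 q [-0.16 -0.09  1.89  0.33  0.88  0.92] wrist [0.35 0.02 0.67] maxx 0.58 clr 0.295
row [0.     0.     0.     0.0063 0.0282 0.0031] x 10 -> [ 0.69 -0.16  0.35] beaker z [-0.662 -0.241  0.71 ] speed 0.3 margin 0.512 q [-0.54  0.24  1.51  0.47  1.08  0.52] wrist [ 0.51 -0.23  0.67] maxx 0.51 clr 0.14
row [0. 5. 0. 0. 0. 0.] x 7 -> [ 0.69 -0.16  0.35] beaker z [-0.925 -0.336  0.178] speed 0.63 margin 0.461 q [-0.79  0.29  1.92  1.45  0.99 -0.51] wrist [ 0.37 -0.28  0.5 ] maxx 0.49 clr 0.136
```

View pics/car.png

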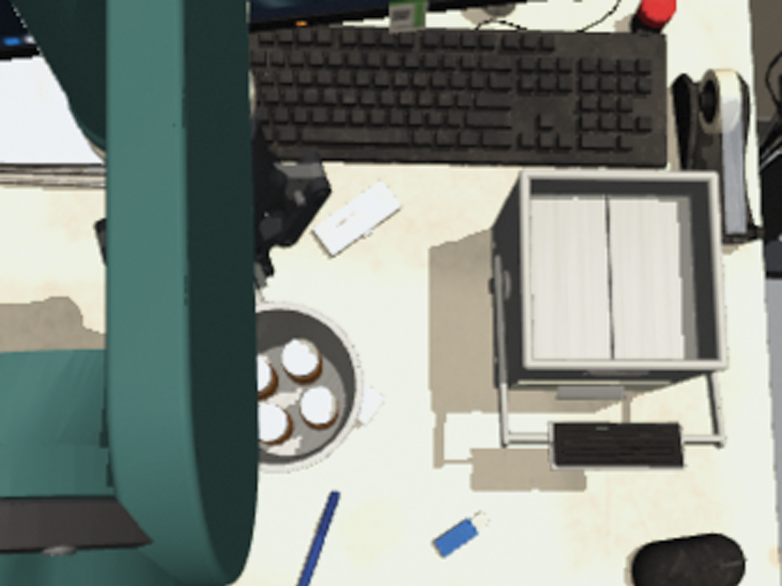

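All four vials stand in the beaker at about (290,390), and the mailer (357,217) and box are undisturbed. Next I tip 45° and carry it over the bin.

```bash
python3 -m pendant '0 5 0 0 0 0 0; 0 5 0 0 0 0 0; 0 5 0 0 0 0 0; 0 5 0 0 0 0 0; 0 5 0 0 0 0 0; 0 5 0 0 0 0 0; 0 5 0 0 0 0 0; 0 5 0 0 0 0 0; 0 5 0 0 0 0 0; 0 0 0 .0063 .0282 .0031 0; 0 0 0 .0063 .0282 .0031 0; 0 0 0 .0063 .0282 .0031 0; 0 0 0 .0063 .0282 .0031 0; 0 0 0 .0063 .0282 .0031 0; 0 0 0 .0063 .0282 .0031 0; 0 0 0 .0063 .0282 .0031 0; 0 0 0 .0063 .0282 .0031 0; 0 0 0 .0063 .0282 .0031 0; 0 0 0 .0063 .0282 .0031 0'
python3 -m pendant '0 4.5 0 0 0 0 0; 0 4.5 0 0 0 0 0; 0 4.5 0 0 0 0 0; 0 4.5 0 0 0 0 0; 0 4.5 0 0 0 0 0; 0 4.5 0 0 0 0 0; 0 4.5 0 0 0 0 0; 0 0 0 0 0 0 0; 0 0 0 0 0 0 0'
cat > lip.py <<'E'
from plan import *
def lipn():
    P,M,q=now();s=(P,M);Rb=M*g.inv();Pb=P-M.apply([0,0,.019])-Rb.apply([-.082,0,.072]);lip=Pb+Rb.apply([.047,0,.105]);print("lip",lip.round(3),"foot",Pb.round(3),"bz",Rb.apply([0,0,1]).round(3),q.round(2));return s,q,lip
E
python3 - <<'E'
from lip import *
s,q,lip=lipn();y=s[1].apply([0,1,0])
T=np.array([.62,-.18,.21]) # wanted lip
print("shift now",s[1].inv().apply(T-lip).round(4))
n=14
r,_=screw(y,4,lip,sh=(T-lip)/n,s=s);s,q=run(s,r,n,q)
r,_=screw(y,4,T,s=s);print(r)
E
```

```text
clock: 12.63
tool_pos: [0.6912, -0.1595, 0.3513]
orientation: [-3.14, -0.537, 0.354]
wrist_force: [0.7, 0.2, -4.0]
finger_gap: 0.0131
grasp_force: 58.9
clock: 13.38
tool_pos: [0.6903, -0.1586, 0.3504]
orientation: [-3.132, -1.085, 0.343]
wrist_force: [0.4, -0.6, -3.5]
finger_gap: 0.0133
grasp_force: 59.3
lip [ 0.615 -0.186  0.242] foot [ 0.722 -0.147  0.262] bz [-0.911 -0.335  0.239] [-0.77  0.27  1.88  1.35  0.96 -0.39]
shift now [-0.0253 -0.0035  0.0205]
row [-0.0e+00  4.0e+00  0.0e+00 -7.0e-04 -2.0e-04 -7.9e-03] x 14 -> [ 0.589 -0.192  0.344] beaker z [-0.697 -0.252 -0.671] speed 0.47 margin 0.218 q [-0.99  0.99  2.13  1.81  2.06 -1.54] wrist [ 0.28 -0.3   0.17] maxx 0.36 clr 0.031
[ 3.51695148e-16  4.00000000e+00  2.84134172e-16  2.06298055e-03
 -2.27744446e-17 -9.38851725e-03]
```

```bash
python3 -m pendant '0 4 0 .001 0 -.0094 0; 0 4 0 .001 0 -.0094 0; 0 4 0 .001 0 -.0094 0; 0 0 0 0 0 0 0'
python3 - <<'E'
from lip import *
s,q,lip=lipn();y=s[1].apply([0,1,0])
T=np.array([.62,-.18,.212])
print("shift now",s[1].inv().apply(T-lip).round(4))
s=(s[0]+T-lip,s[1])
r,_=screw(y,4,T,s=s);s,q=run(s,r,12,q)
E
```

```text
clock: 13.72
tool_pos: [0.6677, -0.1673, 0.3658]
orientation: [-3.131, -1.297, 0.342]
wrist_force: [-0.4, 0.2, -4.8]
finger_gap: 0.0128
grasp_force: 59.4
lip [ 0.616 -0.186  0.243] foot [ 0.716 -0.149  0.287] bz [-0.938 -0.345  0.029] [-0.88  0.33  2.    1.6   1.14 -0.71]
shift now [-0.0282 -0.0041  0.014 ]
row [-0.0e+00  4.0e+00  0.0e+00  1.1e-03  0.0e+00 -9.3e-03] x 12 -> [ 0.569 -0.199  0.335] beaker z [-0.649 -0.236 -0.723] speed 0.72 margin 0.213 q [-1.01  1.06  2.12  1.75  2.14 -1.61] wrist [ 0.27 -0.31  0.14] maxx 0.32 clr 0.013
```

```bash
python3 -m pendant '0 0 0 -.0094 -.0014 .0047 0; 0 0 0 -.0094 -.0014 .0047 0; 0 0 0 -.0094 -.0014 .0047 0; 0 3 0 .0008 0 -.007 0; 0 3 0 .0008 0 -.007 0; 0 3 0 .0008 0 -.007 0; 0 3 0 .0008 0 -.007 0; 0 3 0 .0008 0 -.007 0; 0 3 0 .0008 0 -.007 0; 0 3 0 .0008 0 -.007 0; 0 3 0 .0008 0 -.007 0; 0 0 0 0 0 0 0; 0 0 0 0 0 0 0'
python3 - <<'E'
from lip import *
s,q,lip=lipn()
crop('scene',220,120,460,300,3.3,'pics/po1.png')
E
```

```text
clock: 14.8
tool_pos: [0.6225, -0.18, 0.3467]
orientation: [-0.009, -1.427, -2.777]
wrist_force: [0.0, 0.2, -4.0]
finger_gap: 0.0132
grasp_force: 59.5
lip [ 0.622 -0.18   0.212] foot [ 0.696 -0.152  0.295] bz [-0.868 -0.322 -0.379] [-1.01  0.68  2.15  1.81  1.65 -1.27]
```

View pics/po1.png

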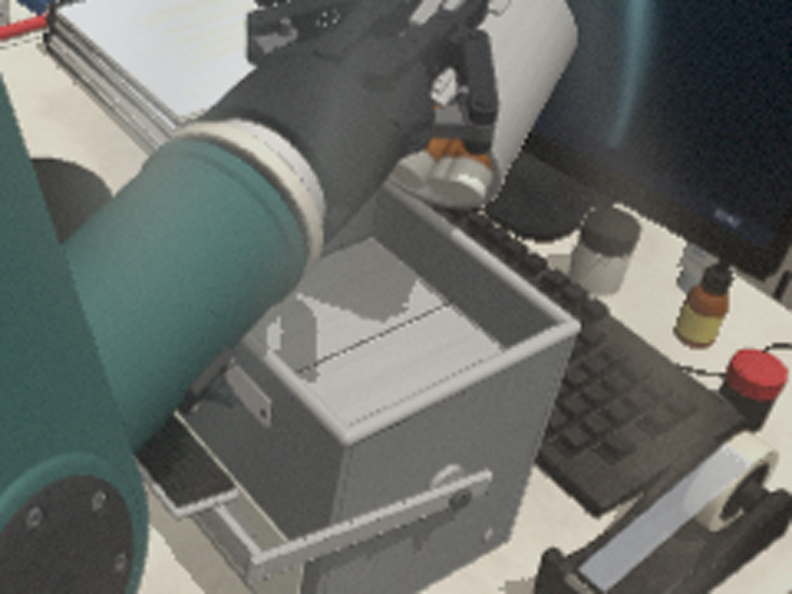

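Two vial caps are showing at the lip (450,175), over the back half of the tray. I'll tip further, slowly.

```bash
python3 -m pendant '0 3 0 .0008 0 -.007 0; 0 0 0 0 0 0 0; 0 3 0 .0008 0 -.007 0; 0 0 0 0 0 0 0; 0 3 0 .0008 0 -.007 0; 0 0 0 0 0 0 0; 0 3 0 .0008 0 -.007 0; 0 0 0 0 0 0 0; 0 3 0 .0008 0 -.007 0; 0 0 0 0 0 0 0; 0 0 0 0 0 0 0; 0 0 0 0 0 0 0'
python3 - <<'E'
from lip import *
s,q,lip=lipn()
crop('scene',220,120,460,300,3.3,'pics/po2.png')
f=[env.state()['wrist_force']];print(f)
E
```

```text
clock: 15.85
tool_pos: [0.5891, -0.1921, 0.3437]
orientation: [0.001, -1.163, -2.791]
wrist_force: [-0.1, -0.9, -2.4]
finger_gap: 0.0132
grasp_force: 59.6
lip [ 0.622 -0.18   0.214] foot [ 0.673 -0.161  0.315] bz [-0.746 -0.274 -0.607] [-1.03  0.92  2.15  1.79  1.96 -1.5 ]
[array([ 0.20285343,  0.26223189, -1.72305688])]
```

View pics/po2.png

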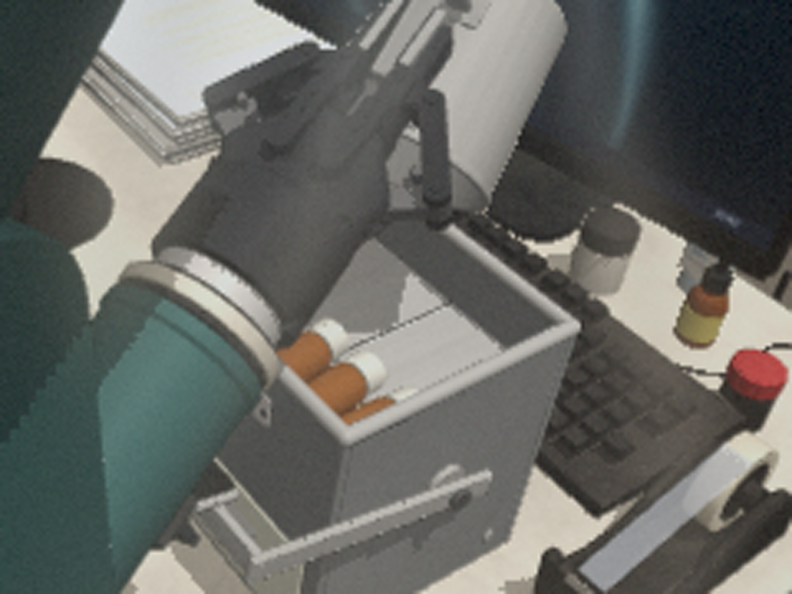

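Three vials lie in the tray at about (315,345), (345,385) and (375,405); the fourth is hidden. I'll tip a little more with a small shake, then weigh.

```bash
python3 -m pendant '0 3 0 .0008 0 -.007 0; 0 0 0 -.01 0 0 0; 0 3 0 .0008 0 -.007 0; 0 0 0 .005 0 -.005 0; 0 0 0 -.005 0 .005 0; 0 0 0 .005 0 -.005 0; 0 0 0 -.005 0 .005 0; 0 0 0 0 0 0 0; 0 0 0 0 0 0 0; 0 0 0 0 0 0 0'
python3 - <<'E'
from lip import *
s,q,lip=lipn()
F=[]
for i in range(12):
    im=capture('scene');F.append(env.state()['wrist_force'])
print(np.mean(F,0),np.std(F,0)/3.4)
cv2.imwrite('pics/po3.png',cv2.resize(im[120:300,220:460,::-1],None,fx=3.3,fy=3.3))
hsv=cv2.cvtColor(im,cv2.COLOR_RGB2HSV);m=cv2.inRange(hsv,(5,130,60),(18,255,255));n,_,st,c=cv2.connectedComponentsWithStats(m)
print([(c[i].round(),st[i,4]) for i in range(1,n) if st[i,4]>8])
E
```

```text
clock: 16.73
tool_pos: [0.5804, -0.1952, 0.3302]
orientation: [0.001, -1.056, -2.791]
wrist_force: [0.0, 0.2, -2.6]
finger_gap: 0.0129
grasp_force: 59.6
lip [ 0.626 -0.179  0.205] foot [ 0.667 -0.163  0.311] bz [-0.681 -0.25  -0.688] [-1.01  1.03  2.12  1.77  2.09 -1.59]
[ 0.17207616 -0.13744369 -2.61528115] [0.16943006 0.15811271 0.15819881]
[(array([436., 212.]), np.int32(40)), (array([322., 236.]), np.int32(257))]
```

Weight is 2.62 N, or 266 g, so the beaker is empty. I'll reverse the path.

```bash
python3 -m pendant '0 0 0 .015 0 0 0; 0 -4.75 0 -.0012 0 .011 0; 0 -4.75 0 -.0012 0 .011 0; 0 -4.75 0 -.0012 0 .011 0; 0 -4.75 0 -.0012 0 .011 0; 0 -4.75 0 -.0012 0 .011 0; 0 -4.75 0 -.0012 0 .011 0; 0 -4.75 0 -.0012 0 .011 0; 0 -4.75 0 -.0012 0 .011 0; 0 -4.75 0 -.0012 0 .011 0; 0 -4.75 0 -.0012 0 .011 0; 0 -4.75 0 -.0012 0 .011 0; 0 -4.75 0 -.0012 0 .011 0; 0 0 0 .0094 0 -.005 0; 0 0 0 .0094 0 -.005 0; 0 0 0 0 0 0 0'
python3 - <<'E'
from lip import *
s,q,lip=lipn();print(s[0].round(3))
r=np.array([0,-4.5,0,0,0,0.]);s,q=run(s,r,7,q)
t=np.array([.53,.08,.35])-s[0];r=np.r_[0,0,0,s[1].inv().apply(t/10)];s,q=run(s,r,10,q)
r=np.array([0,-5,0,0,0,0.]);s,q=run(s,r,9,q)
im=capture('scene')
hsv=cv2.cvtColor(im,cv2.COLOR_RGB2HSV);m=cv2.inRange(hsv,(5,130,60),(18,255,255));n,_,st,c=cv2.connectedComponentsWithStats(m)
print([(c[i].round(),st[i,4]) for i in range(1,n) if st[i,4]>8])
E
```

```text
clock: 18.67
tool_pos: [0.6926, -0.1529, 0.3598]
orientation: [3.138, -1.092, 0.358]
wrist_force: [-0.1, -1.6, -2.6]
finger_gap: 0.0127
grasp_force: 59.3
lip [ 0.619 -0.18   0.251] foot [ 0.725 -0.141  0.272] bz [-0.912 -0.337  0.232] [-0.76  0.26  1.88  1.35  0.95 -0.38]
[ 0.693 -0.153  0.36 ]
row [ 0.  -4.5  0.   0.   0.   0. ] x 7 -> [ 0.693 -0.153  0.36 ] beaker z [-0.664 -0.244  0.706] speed 0.57 margin 0.548 q [-0.53  0.24  1.5   0.47  1.09  0.53] wrist [ 0.51 -0.22  0.68] maxx 0.51 clr 0.174
row [ 0.      0.      0.     -0.0066 -0.0275 -0.0029] x 10 -> [0.53 0.08 0.35] beaker z [-0.664 -0.244  0.706] speed 0.28 margin 0.494 q [-0.16 -0.09  1.89  0.33  0.89  0.91] wrist [0.35 0.01 0.67] maxx 0.5 clr 0.3
row [ 0. -5.  0.  0.  0.  0.] x 9 -> [0.53 0.08 0.35] beaker z [-0.002  0.001  1.   ] speed 0.38 margin 0.563 q [ 0.07  0.32  1.3  -0.07  1.75  1.28] wrist [0.61 0.11 0.71] maxx 0.61 clr 0.3
[(array([288., 208.]), np.int32(47)), (array([435., 211.]), np.int32(47)), (array([313., 227.]), np.int32(108)), (array([322., 237.]), np.int32(148)), (array([330., 244.]), np.int32(41))]
```

```bash
python3 -m pendant '0 -4.5 0 0 0 0 0; 0 -4.5 0 0 0 0 0; 0 -4.5 0 0 0 0 0; 0 -4.5 0 0 0 0 0; 0 -4.5 0 0 0 0 0; 0 -4.5 0 0 0 0 0; 0 -4.5 0 0 0 0 0; 0 0 0 -.0066 -.0275 -.0029 0; 0 0 0 -.0066 -.0275 -.0029 0; 0 0 0 -.0066 -.0275 -.0029 0; 0 0 0 -.0066 -.0275 -.0029 0; 0 0 0 -.0066 -.0275 -.0029 0; 0 0 0 -.0066 -.0275 -.0029 0; 0 0 0 -.0066 -.0275 -.0029 0; 0 0 0 -.0066 -.0275 -.0029 0; 0 0 0 -.0066 -.0275 -.0029 0; 0 0 0 -.0066 -.0275 -.0029 0'
python3 -m pendant '0 -5 0 0 0 0 0; 0 -5 0 0 0 0 0; 0 -5 0 0 0 0 0; 0 -5 0 0 0 0 0; 0 -5 0 0 0 0 0; 0 -5 0 0 0 0 0; 0 -5 0 0 0 0 0; 0 -5 0 0 0 0 0; 0 -5 0 0 0 0 0; 0 0 0 0 0 0 0'
python3 -m pendant '-1.65 0 -6.6 .0044 -.0005 -.0011 0; -1.65 0 -6.6 .0044 -.0005 -.0011 0; -1.65 0 -6.6 .0044 -.0005 -.0011 0; -1.65 0 -6.6 .0044 -.0005 -.0011 0; -1.65 0 -6.6 .0044 -.0005 -.0011 0; -1.65 0 -6.6 .0044 -.0005 -.0011 0; -1.65 0 -6.6 .0044 -.0005 -.0011 0; -1.65 0 -6.6 .0044 -.0005 -.0011 0; -1.65 0 -6.6 .0044 -.0005 -.0011 0; -1.65 0 -6.6 .0044 -.0005 -.0011 0; -1.65 0 -6.6 .0044 -.0005 -.0011 0; -1.65 0 -6.6 .0044 -.0005 -.0011 0; -1.65 0 -6.6 .0044 -.0005 -.0011 0'
python3 -m pendant '-1.65 0 -6.6 .0044 -.0005 -.0011 0; -1.65 0 -6.6 .0044 -.0005 -.0011 0; -1.65 0 -6.6 .0044 -.0005 -.0011 0; -1.65 0 -6.6 .0044 -.0005 -.0011 0; -1.65 0 -6.6 .0044 -.0005 -.0011 0; -1.65 0 -6.6 .0044 -.0005 -.0011 0; -1.65 0 -6.6 .0044 -.0005 -.0011 0; -1.65 0 -6.6 .0044 -.0005 -.0011 0; -1.65 0 -6.6 .0044 -.0005 -.0011 0; -1.65 0 -6.6 .0044 -.0005 -.0011 0; -1.65 0 -6.6 .0044 -.0005 -.0011 0; -1.65 0 -6.6 .0044 -.0005 -.0011 0; -1.65 0 -6.6 .0044 -.0005 -.0011 0; 0 0 0 0 0 0 0'
python3 - <<'E'
from g import *
# grasp happened at TCP (.4924,.1494,.0596), rpy (3.142,.245,-2.844)
M0=R.from_euler('xyz',[3.142,.245,-2.844]).as_matrix()
G0=np.array([.4924,.1494,.0596])
to(G0+[0,0,.02],M0[:,2],M0[:,1]);to(G0,M0[:,2],M0[:,1])
E
```

```text
clock: 20.13
tool_pos: [0.5279, 0.0805, 0.346]
orientation: [-3.138, -0.536, 0.35]
wrist_force: [0.7, 1.2, -2.9]
finger_gap: 0.0132
grasp_force: 59.2
clock: 20.97
tool_pos: [0.5315, 0.08, 0.345]
orientation: [-3.138, 0.253, 0.353]
wrist_force: [0.3, -0.3, -3.7]
finger_gap: 0.0127
grasp_force: 59.2
clock: 22.05
tool_pos: [0.5497, 0.1289, 0.3474]
orientation: [-3.14, 0.243, 1.902]
wrist_force: [-0.3, -0.0, -2.8]
finger_gap: 0.0131
grasp_force: 59.2
clock: 23.22
tool_pos: [0.4998, 0.1497, 0.3472]
orientation: [3.14, 0.242, -2.841]
wrist_force: [-0.3, -1.0, -2.7]
finger_gap: 0.0127
grasp_force: 59.3
shift [0.0712 0.0016 0.258 ] rotdeg [ 0.13 -0.14  0.16]  at [0.4998 0.1497 0.3472] j [ 0.128  0.019  1.684  0.045  1.2   -1.755] F [-0.3 -1.  -2.7]
shift [0.076  0.0016 0.2775] rotdeg [ 0.13 -0.14  0.16]  at [0.4998 0.1497 0.3472] j [ 0.128  0.019  1.684  0.045  1.2   -1.755] F [-0.3 -1.  -2.7]
```

```bash
python3 -m pendant '.1 -.1 .1 .0089 .0002 .0322 0; 0 0 0 .0089 .0002 .0322 0; 0 0 0 .0089 .0002 .0322 0; 0 0 0 .0089 .0002 .0322 0; 0 0 0 .0089 .0002 .0322 0; 0 0 0 .0089 .0002 .0322 0; 0 0 0 .0089 .0002 .0322 0; 0 0 0 .0089 .0002 .0322 0; 0 0 0 0 0 0 0; 0 0 0 0 0 0 0'
cat > pl.py <<'E'
from g import *
M0=R.from_euler('xyz',[3.142,.245,-2.844]).as_matrix();G0=np.array([.4924,.1494,.0596])
to(G0,M0[:,2],M0[:,1])
E
python3 pl.py
```

```text
clock: 24.05
tool_pos: [0.4939, 0.15, 0.0798]
orientation: [3.141, 0.241, -2.85]
wrist_force: [0.3, -0.2, -2.3]
finger_gap: 0.013
grasp_force: 59.2
shift [ 0.0064 -0.0001  0.0192] rotdeg [-0.03 -0.21 -0.31]  at [0.4939 0.15   0.0798] j [ 0.133  0.358  2.049  0.08   0.497 -1.796] F [ 0.3 -0.2 -2.3]
```

```bash
python3 -m pendant '0 -.2 -.3 .0016 0 .0048 0; 0 0 0 .0016 0 .0048 0; 0 0 0 .0016 0 .0048 0; 0 0 0 .0008 0 .0024 0; 0 0 0 .0004 0 .0012 0; 0 0 0 0 0 0 0; 0 0 0 0 0 0 0'; python3 pl.py
```

```text
clock: 24.63
tool_pos: [0.4955, 0.1499, 0.0629]
orientation: [-3.139, 0.251, -2.841]
wrist_force: [0.1, 0.3, -3.4]
finger_gap: 0.0129
grasp_force: 59.2
shift [0.0039 0.0004 0.0024] rotdeg [-0.09  0.36  0.16]  at [0.4955 0.1499 0.0629] j [ 0.132  0.392  2.068  0.093  0.435 -1.818] F [ 0.1  0.3 -3.4]
```

```bash
python3 -m pendant '0 0 0 .0005 0 .002 0; 0 0 0 0 0 0 0; 0 0 0 0 0 0 0'; python3 -m pendant '0 0 0 .0003 0 .0012 0; 0 0 0 0 0 0 0; 0 0 0 0 0 0 0'
```

```text
clock: 24.88
tool_pos: [0.4953, 0.1499, 0.0605]
orientation: [-3.139, 0.251, -2.841]
wrist_force: [-0.1, -0.4, -2.8]
finger_gap: 0.0128
grasp_force: 59.3
clock: 25.13
tool_pos: [0.4954, 0.1499, 0.0595]
orientation: [-3.139, 0.251, -2.841]
wrist_force: [-1.5, -1.6, 2.5]
finger_gap: 0.0127
grasp_force: 59.9
```

```bash
python3 -m pendant '0 0 0 0 0 0 .03; 0 0 0 0 0 0 .05; 0 0 0 0 0 0 .085; 0 0 0 0 0 0 .085; 0 0 0 0 0 0 .085; 0 0 0 0 0 0 .085; 0 0 0 0 0 0 .085; 0 0 0 0 0 -.01 .085; 0 0 0 0 0 -.02 .085; 0 0 0 0 0 -.03 .085; 0 0 0 0 0 -.03 .085; 0 0 0 0 0 -.03 .085; 0 0 0 0 0 -.03 .085; 0 0 0 -.03 0 -.03 .085; 0 0 0 .03 0 -.02 .085; 0 0 0 0 0 0 .085'
python3 - <<'E'
from h import *
from kin import ik
from srch import Rg
s=env.state();print(s['joint_positions'].round(3),s['tool_pos'].round(3))
im=capture('scene')[100:300,170:450,::-1];cv2.imwrite('pics/pl.png',cv2.resize(im,None,fx=2.8,fy=2.8,interpolation=cv2.INTER_CUBIC))
# press candidates: tool straight down over the paddle
for yaw in(0,90,180,-90):
    print(yaw,[x.round(2) for z in(.17,.06) for x in ik(np.array([.438,-.199,z]),R.from_euler('xyz',[180,0,yaw],degrees=True),[-.6,.3,1.9,0,.9,0])])
E
```

```text
clock: 26.47
tool_pos: [0.4464, 0.1353, 0.2568]
orientation: [-3.138, 0.256, -2.84]
wrist_force: [-2.3, -0.0, -2.1]
finger_gap: 0.0849
grasp_force: 0.0
[ 0.11   0.002  1.936  0.054  0.953 -1.787] [0.446 0.135 0.257]
0 [array([-0.57,  0.26,  1.84,  0.  ,  1.05,  1.  ]), np.float64(0.0), array([-0.57,  0.43,  1.94,  0.  ,  0.77,  1.  ]), np.float64(0.0)]
90 [array([-0.57,  0.26,  1.84, -0.  ,  1.05, -0.57]), np.float64(0.0), array([-0.57,  0.43,  1.94,  0.  ,  0.77, -0.57]), np.float64(0.0)]
180 [array([-0.57,  0.26,  1.84,  0.  ,  1.05, -2.14]), np.float64(0.0), array([-0.57,  0.43,  1.94,  0.  ,  0.77, -2.14]), np.float64(0.0)]
-90 [array([-0.57,  0.26,  1.84,  0.  ,  1.05,  2.57]), np.float64(0.0), array([-0.57,  0.43,  1.94,  0.  ,  0.77,  2.57]), np.float64(0.0)]
```

View pics/pl.png

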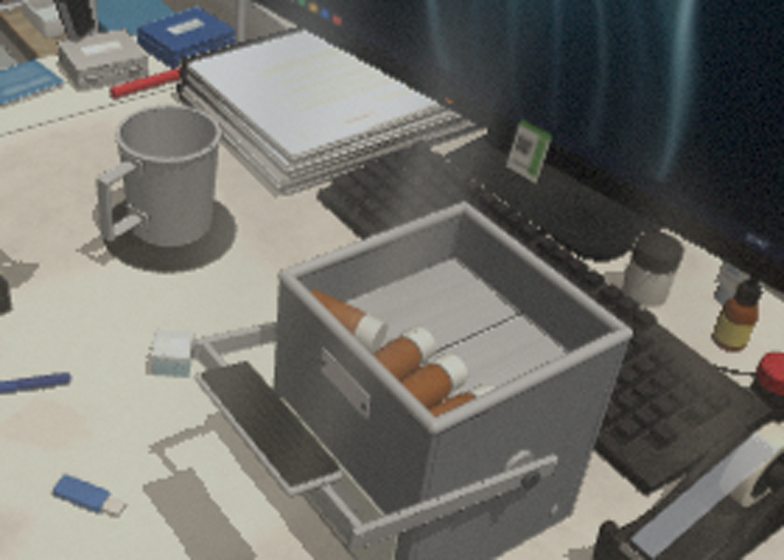

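All four vials lie in the tray near (350,320), (405,355), (435,380) and (460,400); the beaker stands upright at (165,175) on its mat. Next is the paddle, with the fingers closed.

```bash
python3 - <<'E'
from plan import *
P,M,q=now();s=(P,M)
r,_=screw([0,0,-1],1.7,s[0],sh=(np.array([.434,-.199,.22])-P)/10,s=s)
# equal world shift per row: list rows
for i in range(10):
    r,s2=screw([0,0,-1],1.7,s[0],sh=(np.array([.434,-.199,.22])-P)/10,s=s)
    if i in(0,5,9):print(r.round(4))
    s=s2
q,e=ik(*s,q);print(s[0],s[1].apply([0,0,1]),q,e,"down 10mm",s[1].inv().apply([0,0,-.01]))
q,e=ik(s[0]-[0,0,.14],s[1],q);print(q,e,fk(q,p)[2])
E
```

```text
[ 4.2750e-01  5.8000e-03  1.6454e+00  1.1600e-02 -3.1600e-02  7.0000e-04]
[ 0.4275  0.0058  1.6454  0.007  -0.0329  0.0019]
[ 0.4275  0.0058  1.6454  0.0032 -0.0334  0.0029]
[ 0.434 -0.199  0.22 ] [ 0.25145193 -0.00249223 -0.96786658] [-0.70292763  0.08252786  1.95406214  0.20366361  0.91782756 -2.38599196] 1.1470639645340907e-09 down 10mm [2.51441193e-03 3.40729795e-05 9.67866580e-03]
[-0.70292763  0.32642252  2.12067246  0.32884861  0.52064762 -2.54897431] 1.6879451099560883e-10 [ 0.34016714 -0.19788517  0.44117028]
```

```bash
python3 -m pendant '.43 0 1.65 .0116 -.0316 .0007 .04; .43 0 1.65 .0107 -.032 .001 0; .43 0 1.65 .0098 -.0323 .0012 0; .43 0 1.65 .0089 -.0325 .0014 0; .43 0 1.65 .008 -.0327 .0017 0; .43 0 1.65 .007 -.0329 .0019 0; .43 0 1.65 .006 -.0331 .0022 0; .43 0 1.65 .005 -.0332 .0025 0; .43 0 1.65 .0042 -.0333 .0027 0; .43 0 1.65 .0032 -.0334 .0029 0; 0 0 0 0 0 0 0; 0 0 0 0 0 0 0; 0 0 0 0 0 0 0'
python3 - <<'E'
from plan import *
P,M,q=now();print("to (.435,-.199,.165):",M.inv().apply(np.array([.435,-.199,.165])-P).round(4))
# beaker: rim circle in top view
im=capture('top')[120:240,130:262];gr=cv2.cvtColor(cv2.resize(im,None,fx=5,fy=5,interpolation=cv2.INTER_CUBIC),cv2.COLOR_RGB2GRAY)
print(cv2.HoughCircles(cv2.GaussianBlur(gr,(9,9),0),cv2.HOUGH_GRADIENT,2,300,param1=80,param2=40,minRadius=105,maxRadius=160))
cv2.imwrite('pics/bk2.png',im[:,:,::-1])
E
```

```text
clock: 27.6
tool_pos: [0.4343, -0.1989, 0.2167]
orientation: [-3.139, 0.25, -3.139]
wrist_force: [0.7, -0.1, -0.1]
finger_gap: -0.0002
grasp_force: 0.0
to (.435,-.199,.165): [ 0.0121 -0.      0.0503]
[[[215.  379.  147.8]]]
```

```bash
python3 - <<'E'
import cv2
gr=cv2.cvtColor(cv2.resize(cv2.imread('pics/bk2.png'),None,fx=5,fy=5,interpolation=cv2.INTER_CUBIC),cv2.COLOR_BGR2GRAY)
print(cv2.HoughCircles(cv2.GaussianBlur(gr,(9,9),0),cv2.HOUGH_GRADIENT,2,300,param1=80,param2=30,minRadius=105,maxRadius=132))
E
python3 -m pendant '0 0 0 .004 0 .0168 0; 0 0 0 .004 0 .0168 0; 0 0 0 .004 0 .0168 0; 0 0 0 .0025 0 .0097 0; 0 0 0 .0025 0 .0097 0; 0 0 0 .0025 0 .0097 0; 0 0 0 .0025 0 .0097 0; 0 0 0 .0025 0 .0097 0; 0 0 0 0 0 0 0'
```

```text
[[[169.  327.  117.6]
  [169.    7.  117.6]
  [603.  163.  119.8]]]
clock: 28.4
tool_pos: [0.4349, -0.1978, 0.1144]
orientation: [-3.139, 0.25, -3.136]
wrist_force: [-0.7, 0.9, 0.0]
finger_gap: -0.0001
grasp_force: 0.2
```

```bash
python3 -m pendant '0 0 0 .0025 0 .0097 0; 0 0 0 0 0 0 0; 0 0 0 0 0 0 0'
python3 - <<'E'
from h import *
s=env.state();print(s['tau'].round(2),s['moment'].round(2),s['wrist_force'])
for n in('scene','top'):
  im=capture(n);cv2.imwrite(f'pics/pad_{n}.png',im[:,:,::-1]);g=im.mean(2)
  for a in(0,.25,.33,.44):
    c,sn=np.cos(a),np.sin(a)
    X,Y=np.meshgrid(np.linspace(-.152,-.124,9),np.linspace(-.048,.048,25));z=.045
    P=np.c_[(X*c-z*sn*1).ravel(),Y.ravel(),(.105+X*sn+z*c).ravel()]+[.576,-.198,0]
    uv=pix(n,P).round().astype(int);ok=(uv>=0).all(1)&(uv[:,0]<512)&(uv[:,1]<384);v=g[uv[ok,1],uv[ok,0]];print(n,a,np.median(v),v.std().round(1),P.mean(0).round(3))
E
```

```text
clock: 28.65
tool_pos: [0.4355, -0.1981, 0.1057]
orientation: [-3.139, 0.251, -3.136]
wrist_force: [-5.0, 1.2, 8.3]
finger_gap: 0.0003
grasp_force: 4.3
[  0.34 -33.28 -18.     0.96  -1.86  -0.04] [0.2  0.56 0.01] [-4.99967779  1.15888494  8.26380534]
scene 0 78.66666666666667 22.9 [ 0.438 -0.198  0.15 ]
scene 0.25 72.0 25.1 [ 0.431 -0.198  0.114]
scene 0.33 71.0 16.4 [ 0.431 -0.198  0.103]
scene 0.44 72.0 22.0 [ 0.432 -0.198  0.087]
top 0 36.666666666666664 68.2 [ 0.438 -0.198  0.15 ]
top 0.25 30.666666666666668 28.5 [ 0.431 -0.198  0.114]
top 0.33 29.666666666666668 28.7 [ 0.431 -0.198  0.103]
top 0.44 28.333333333333332 31.5 [ 0.432 -0.198  0.087]
```

```bash
python3 -m pendant '0 0 0 .002 0 .0078 0; 0 0 0 .002 0 .0078 0; 0 0 0 0 0 0 0; 0 0 0 0 0 0 0'; python3 -m pendant '0 0 0 .001 0 .0039 0; 0 0 0 .0005 0 .002 0; 0 0 0 0 0 0 0; 0 0 0 0 0 0 0; 0 0 0 0 0 0 0'
```

```text
clock: 29.08
tool_pos: [0.4362, -0.1982, 0.09]
orientation: [-3.139, 0.252, -3.137]
wrist_force: [-2.3, 2.6, 9.1]
finger_gap: 0.0
grasp_force: 4.9
clock: 29.5
tool_pos: [0.4367, -0.1983, 0.0871]
orientation: [-3.137, 0.256, -3.136]
wrist_force: [-18.8, 8.8, 57.2]
finger_gap: -0.0004
grasp_force: 29.6
```

On the stop. I'll back off a little and hold so the vials drop.

```bash
python3 -m pendant '0 0 0 -.0007 0 -.0025 0; 0 0 0 0 0 0 0; 0 0 0 0 0 0 0; 0 0 0 0 0 0 0; 0 0 0 0 0 0 0; 0 0 0 0 0 0 0; 0 0 0 0 0 0 0; 0 0 0 0 0 0 0; 0 0 0 0 0 0 0; 0 0 0 0 0 0 0; 0 0 0 0 0 0 0; 0 0 0 0 0 0 0'
python3 - <<'E'
from h import *
a=capture('scene')[110:270,250:410];b=capture('top')[120:280,290:430]
cv2.imwrite('pics/drop.png',np.hstack([cv2.resize(a,(400,400)),cv2.resize(b,(350,400))])[:,:,::-1])
E
```

```text
clock: 30.5
tool_pos: [0.4365, -0.1983, 0.088]
orientation: [-3.138, 0.254, -3.136]
wrist_force: [-8.2, 5.2, 26.6]
finger_gap: 0.0001
grasp_force: 13.9
```

View pics/drop.png

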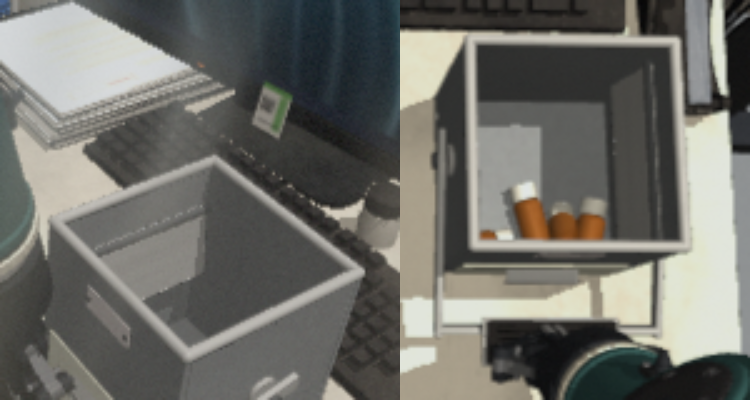

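The doors hang open and all four vials, at (490,235), (530,210), (563,220) and (592,217), are on the bin floor. I'll let the paddle up gently and withdraw.

```bash
python3 -m pendant '0 0 0 -.0025 0 -.0097 0; 0 0 0 -.0025 0 -.0097 0; 0 0 0 -.0025 0 -.0097 0; 0 0 0 -.0025 0 -.0097 0; 0 0 0 -.0025 0 -.0097 0; 0 0 0 -.0025 0 -.0097 0; 0 0 0 -.0025 0 -.0097 0; 0 0 0 -.005 0 -.02 0; 0 0 0 -.005 0 -.02 0; 0 0 0 -.005 0 -.02 0; 0 0 0 -.005 0 -.02 0; 0 0 0 0 0 0 0; 0 0 0 0 0 0 0; 0 0 0 0 0 0 0; 0 0 0 0 0 0 0; 0 0 0 0 0 0 0; 0 0 0 0 0 0 0'
python3 - <<'E'
from h import *
im=capture('scene');a0=cv2.imread('pics/pl.png')
cv2.imwrite('pics/end.png',im[:,:,::-1])
b=cv2.resize(im[100:300,170:450,::-1],None,fx=2.8,fy=2.8,interpolation=cv2.INTER_CUBIC)
# compare with the picture taken before pressing: beaker, box, doors, right paddle arm
for n,(x0,y0,x1,y1) in dict(beaker=(95,95,240,275),box=(145,325,195,380),doors=(470,270,570,350),arm=(440,450,560,530)).items():
    print(n,np.abs(b[y0:y1,x0:x1].astype(int)-a0[y0:y1,x0:x1]).mean().round(1))
h=cv2.cvtColor(im,cv2.COLOR_RGB2HSV)[150:270,260:420];print("amber px",(cv2.inRange(h,(5,130,60),(18,255,255))>0).sum())
E
```

```text
clock: 32.02
tool_pos: [0.4348, -0.1988, 0.2374]
orientation: [-3.139, 0.25, -3.139]
wrist_force: [0.1, -0.6, -0.9]
finger_gap: 0.0002
grasp_force: 0.0
beaker 33.9
box 7.8
doors 7.1
arm 6.9
amber px 0
```

```bash
python3 - <<'E'
from h import *
im=capture('top');a=im[120:240,130:262,::-1];b=cv2.imread('pics/bk2.png')
print("beaker diff (top)",np.abs(a.astype(int)-b).mean().round(2), "max region",np.abs(a.astype(int)-b)[40:112,:75].mean().round(2))
def p(U,V,z): return pt("top",130+(U+.5)/5-.5,120+(V+.5)/5-.5,z).round(4)
print(p(169,327,.109),p(216,377,.004),env.state()['clock'])
E
```

```text
beaker diff (top) 1.72 max region 1.62
[0.5678 0.1719 0.109 ] [0.5659 0.1703 0.004 ] 32.1167
```

The beaker hasn't moved: its rim is at (0.568, 0.172), against the mat at (0.566, 0.170). The doors and paddle are back as they were before the press. Handing in.

```bash
python3 -c "
from plant import env;print(env.hand_in())"
```

```text
the job is handed in; nothing more can be done
None
```

The job is handed in at about 32 s of the 72 s allowed (no verdict came back): all four vials dropped through into the bin, the paddle is back up, the empty beaker stands upright about 2 mm off the mat's centre, and the slide mailer and box look undisturbed in the pictures.

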